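# Make up the inlet kit and the column kit for the gas chromatograph

## Robot

A 6-joint arm with a two-finger parallel gripper is mounted at the origin on a cart in front of the work surface, level with it; the furniture and walls round the work are solid. World frame = base frame: x ahead of the robot, y to its left, z up, the work surface at z = 0. Lengths are in m, angles in rad, forces in N, time in s.
With the tool pointing down it reaches from about 0.3 to 0.75 m from the base axis. Payload 8.5 kg.
Tool frame: the origin (TCP) lies between the finger pads; the fingertips stand 22 mm ahead of it and the grasp point (between the pads) lies 3 mm ahead of it; z points along the fingers, x is the direction in which the jaws open and shut, and the axes are right-handed (so a half turn about z gives the same grasp; the last joint's range is limited). The gripper opens to 88 mm and grips with 3 to 60 N. Pads are 18 mm wide; open, the fingers measure 123 mm over their backs; the gripper's body (75 mm by 187 mm) begins 45 mm behind the grasp point.
Start: joints at [-1.468, 0.381, 1.297, -0, 1.464, -0.215], TCP at [0.172, -0.522, 0.23] pointing down, gripper open.
Joint ranges: [-3.11, 3.11], [-0.89, 2.33], [0.22, 2.48], [-1.42, 4.56], [0.17, 2.85], [-2.88, 2.88]. Speed limits (rad/s): [2.39, 2.39, 3.14, 3.14, 3.14, 3.14].

## Interface

Orientations are given as a unit quaternion [w, x, y, z].
In Python, from plant import * gives the robot as it stands. The module is installed in compiled form; this text tells all that it offers.
- The arm moves only by the shell command python3 -m jog 'ROWS' [FORCE]. ROWS is JSON, a list of rows, each an object of numbers: "x", "y", "z": the shift along the tool's x, y, z in mm; "wx", "wy", "wz": the turn, a rotation vector about the tool's x, y, z in rad; "hand": the opening, from 0 (shut) to 1 (fully open). In form: [{"x": .., "y": .., "z": .., "wx": .., "wy": .., "wz": .., "hand": ..}, ...]. A call has 1 to 20 rows; each row shifts and turns the commanded pose from where the row before left it, along the tool's axes as they then stand; what a row does not reach is not made up. A row lasts 1/12 s, in which the tool goes at most 41.7 mm and 7.16 degrees, less where a joint would pass 70% of its speed; a pose out of reach is approached as far as the arm can. A call is refused whole if a number of a shift passes 41.7 or a number of a turn 0.125, either way. A call with a gripper value outside its range is refused whole. The fingers move at their own pace and stop on an object; FORCE is the grip in N (left out, the last holds). Time passes only in rows, so rows that do not move let the fingers close. It gives the time, the measured TCP pose, the force and the opening at its end, in the units of the state.
- sense(): the state, without advancing time (a new reading comes with each control period).
- camera(name): name is "side" or "top"; returns a dict with "img" (420x560x3 uint8, red, green, blue), "mtx" (3x3 intrinsics, pixels), "extrinsics" (4x4, takes a point from world to camera coordinates). Camera axes: x right, y up, looking along -z (the intrinsics and any distortion apply to the point x, -y, -z); pixel columns grow to the right and rows downward; lengths in m; the calibration is good to about 2 mm. A picture is of the moment at which its call begins. There is no depth.
- finish_job(): hands the job in, once; it reports no verdict.
The state is a dict: "time": time; "joint_pos": joint angles; "qvel": joint speeds; "effort": joint torques, N m; "ee_pos": TCP position; "tcp_rot": TCP orientation; "force": force on the tool from outside, world axes, zero at the start; "torque": the same for the moment, N m; "opening": finger opening in m.
Only numpy, scipy, OpenCV 4.12 (cv2) and the standard library are available. Lean on these libraries where they do the work, as an engineer would, in place of code of your own. Each camera call takes 0.05 s, during which the arm holds its last target.

## Task

Make up two service kits for the chromatograph from the stock laid out close in front of it (mind its front, do not swing the arm into it). The septa jar and the liner carton go into the inlet tray (one round cup and one carton nest); the small carton of ferrules, the small wrench and the vial go into the column tray (carton nest, wrench nest and small cup). Seat each part fully in its own nest - jar and vial upright, cartons and wrench flat - and leave the big carton and the large wrench where they lie; they belong to neither kit.

Things in the scene. Friction and masses are not known exactly. Their poses are not given: they have to be found in the camera images.
- inlet_tray: Fixed grey tray 204 (x) x 92 (y) mm, origin under its middle, upper face at z = 6 mm, on which parts rest. Liner nest centred at x -41, y 0, carton's length along x; white tabs 10 mm high lean out: play 3 mm each way at the foot, 8 at the mouth; long sides open over the middle 44 mm. Jar cup at x +55, y 0: ring 12 mm high, inner radius 24.5 mm at the foot, 31 at the mouth.
- column_tray: Fixed grey tray 144 (x) x 134 (y) mm, origin under its middle, upper face at z = 6 mm, on which parts rest. Nests as on the inlet tray: ferrules centred at x -25, y +30, length along x, middle 33 mm of long sides open; wrench at x 0, y -38, along x either way, tabs 8 mm high at its ends only; vial cup at x +44, y +30: ring 14 mm high, inner radius 7.5 mm at the foot, 15.5 at the mouth.
- septa_jar_center (a point): Centre of the septa jar, half-way up: a white plastic jar with a green screw lid, 45 mm high, body 42 mm and lid 45 mm in diameter (lid over the top 13 mm), about 40 g, standing upright; z is its axis.
- liner_box_center (a point): Centre of the liner carton, half-way up: white flat carton 52 (x) x 88 (y) x 30 (z) mm, about 60 g, the middle-sized of the three cartons; grasp across the 52 mm.
- ferrule_box_center (a point): Centre of the ferrule carton, half-way up: the smallest white carton, 46 (x) x 62 (y) x 24 (z) mm, about 40 g; grasp across the 46 mm.
- small_wrench_center (a point): Centre of the small wrench, half-way up: steel wrench lying flat, 103 mm long (y), 22 mm over its ends, 5 mm thick; shank 8 mm wide (x), its underside 1 mm above the bench; about 44 g; grasp the shank in the middle, with the fingertips close to the bench.
- vial_center (a point): Centre of the vial, half-way up: 2 ml sample vial with screw cap, 12 mm in diameter, 33 mm high, about 12 g, standing upright; z is its axis.
- filter_box_center (a point): Centre of the big carton, 66 (x) x 100 (y) x 46 (z) mm, which belongs to neither kit and stays where it is.
- large_wrench_center (a point): Centre of the large wrench, 133 mm long (y), 30 mm over its ends, 6 mm thick, lying at the left by the notebook; it belongs to neither kit and stays where it is.
Mind the look-alikes: they are no part of the job. There is more than one size of the part that bears septa_jar_center; the job needs the larger.

How it is judged:
At the end, for the whole second after the job is handed in: All five parts rest in their own nests of the right tray: centre within 8 mm of the nest's centre along the tray's x and y and 4 mm of its seated height; jar, vial and cartons level within 0.12 rad; cartons and wrench along the nest within 0.15 rad; all at rest (x of septa_jar_center in the frame of inlet_tray between 0.047 and 0.063 m and y of septa_jar_center in the frame of inlet_tray between -0.008 and 0.008 m and z of septa_jar_center in the frame of inlet_tray between 0.0245 and 0.0325 m and angle between each of septa_jar_center, liner_box_center, ferrule_box_center, vial_center's own z axis and vertical below 0.12 rad and linear speed of each of septa_jar, liner_box, ferrule_box, small_wrench, vial below 0.02 m/s and x of liner_box_center in the frame of inlet_tray between -0.049 and -0.033 m and y of liner_box_center in the frame of inlet_tray between -0.008 and 0.008 m and z of liner_box_center in the frame of inlet_tray between 0.017 and 0.025 m and angle between the y axis of liner_box_center and the x axis of inlet_tray, either way round below 0.15 rad and x of ferrule_box_center in the frame of column_tray between -0.033 and -0.017 m and y of ferrule_box_center in the frame of column_tray between 0.022 and 0.038 m and z of ferrule_box_center in the frame of column_tray between 0.014 and 0.022 m and angle between the y axis of each of ferrule_box_center, small_wrench_center and the x axis of column_tray, either way round below 0.15 rad and x of small_wrench_center in the frame of column_tray between -0.008 and 0.008 m and y of small_wrench_center in the frame of column_tray between -0.046 and -0.03 m and z of small_wrench_center in the frame of column_tray between 0.0045 and 0.0125 m and x of vial_center in the frame of column_tray between 0.036 and 0.052 m and y of vial_center in the frame of column_tray between 0.022 and 0.038 m and z of vial_center in the frame of column_tray between 0.0185 and 0.0265 m); the robot touches nothing.
It fails at once if the big carton is pushed from its place (more than 20 mm) (distance of filter_box_center from where it was at the start of the episode above 0.02 m).
It fails at once if the large wrench is moved (more than 20 mm) (distance of large_wrench_center from where it was at the start of the episode above 0.02 m).
It also fails if it takes over 136 s, if anything falls off the work surface, if the arm or the gripper's body presses on something with over 40 N, if the wrist force passes 120 N, or if a joint passes its speed limit or range.

## Working session

There is one attempt and no reset: what is moved stays moved. The work goes in short steps, Python scripts to look and compute and a shell command to move; the robot and the scene stay as the last step left them, time stands still between calls to the robot, and variables do not carry over. Pictures are saved under pics/ and viewed, and the job is handed in when it is done.

```bash
mkdir -p pics; python3 - <<'E'
from plant import *
import cv2
print(sense())
for n in("side","top"):
    c=camera(n); cv2.imwrite(f"pics/{n}0.png",c["img"][:,:,::-1]); print(n,c["mtx"],c["extrinsics"],[k for k in c])
E
```

```text
{'time': 0.0, 'joint_pos': array([-1.46829595e+00,  3.81187073e-01,  1.29823522e+00,  1.02221429e-05,
        1.46361956e+00, -2.15297364e-01]), 'qvel': array([ 0.00099094,  0.00249019,  0.0015565 , -0.00069685, -0.00076954,
       -0.00122855]), 'effort': array([ 2.07101657e-04, -4.37923479e+01, -2.24554628e+01,  7.12920050e-02,
        3.52676748e-02, -9.54937036e-05]), 'ee_pos': array([ 0.17183265, -0.52216216,  0.22905119]), 'tcp_rot': array([-5.43822987e-04,  8.10084440e-01, -5.86312780e-01, -4.78885008e-04]), 'force': array([-0.06452749,  0.38816098, -0.45893453]), 'torque': array([0.02095818, 0.04468562, 0.06284725]), 'opening': 0.0882668408448239}
side [[457.61609082   0.         283.18516437]
 [  0.         457.61609082 203.1247054 ]
 [  0.           0.           1.        ]] [[ 0.94943153 -0.3136365  -0.01455725 -0.51362942]
 [ 0.14311228  0.39102614  0.90918504 -0.15342672]
 [-0.27946135 -0.86529226  0.41613778 -1.08071606]
 [ 0.          0.          0.          1.        ]] ['img', 'mtx', 'extrinsics']
top [[443.87512236   0.         271.67094415]
 [  0.         443.87512236 217.23858183]
 [  0.           0.           1.        ]] [[-0.0079234  -0.99989754 -0.01192159  0.12858316]
 [ 0.99095444 -0.00944859  0.1338657  -0.55699551]
 [-0.13396463 -0.01075308  0.99092777 -1.33835145]
 [ 0.          0.          0.          1.        ]] ['img', 'mtx', 'extrinsics']
```

View pics/top0.png

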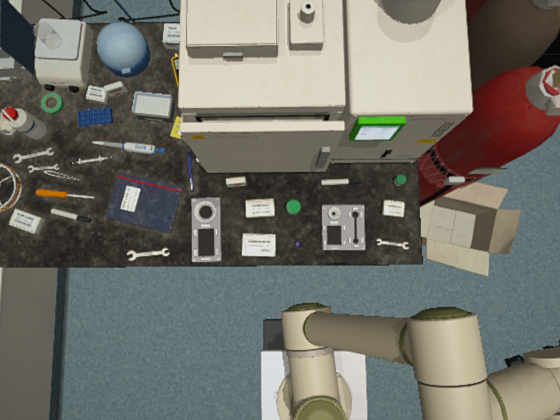

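View pics/side0.png

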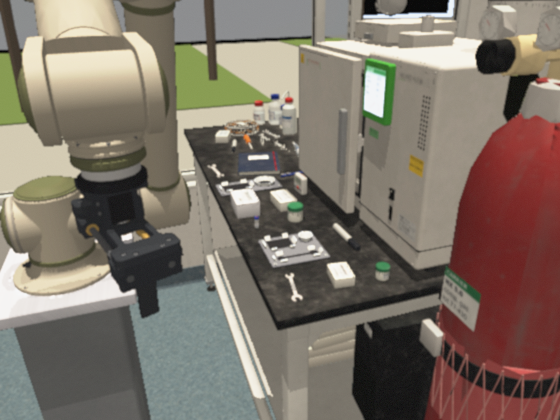

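```bash
cat > h.py <<'E'
from plant import *
import numpy as np, cv2
def ray(c,u,v):
    K,E=c["mtx"],c["extrinsics"]; R,t=E[:3,:3],E[:3,3]
    d=np.linalg.inv(K)@[u,v,1.]; d=R.T@np.array([d[0],-d[1],-d[2]]); return -R.T@t,d
def onz(c,u,v,z):
    o,d=ray(c,u,v); return o+d*(z-o[2])/d[2]
def proj(c,p):
    K,E=c["mtx"],c["extrinsics"]; q=E[:3,:3]@np.array(p)+E[:3,3]; q=K@[q[0],-q[1],-q[2]]; return q[:2]/q[2]
def crop(n,f,u0,v0,u1,v1,s):
    c=camera(n); im=c["img"][v0:v1,u0:u1,::-1]
    cv2.imwrite(f,cv2.resize(im,None,fx=s,fy=s,interpolation=cv2.INTER_CUBIC)); return c
E
python3 - <<'E'
from h import *
crop("top","pics/t1.png",180,165,300,265,6)
crop("top","pics/t2.png",300,165,420,265,6)
crop("side","pics/s1.png",200,160,400,310,4)
E
```

```text
(no output)
```

View pics/t1.png

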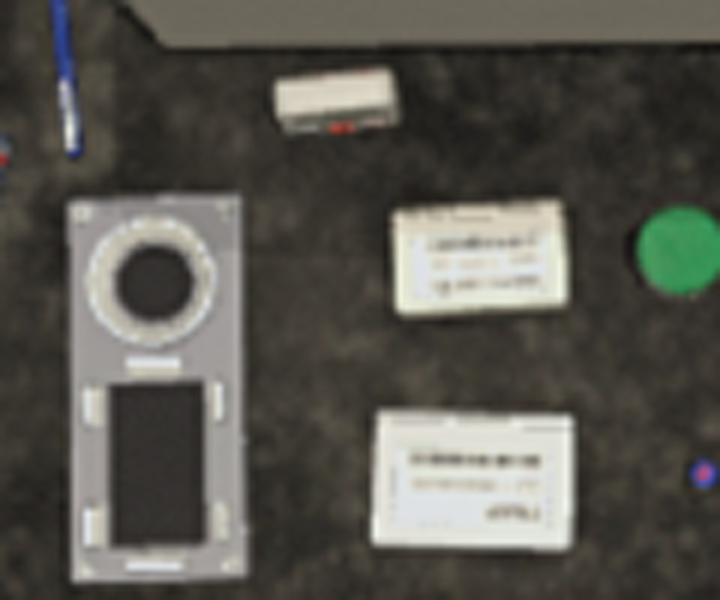

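View pics/t2.png

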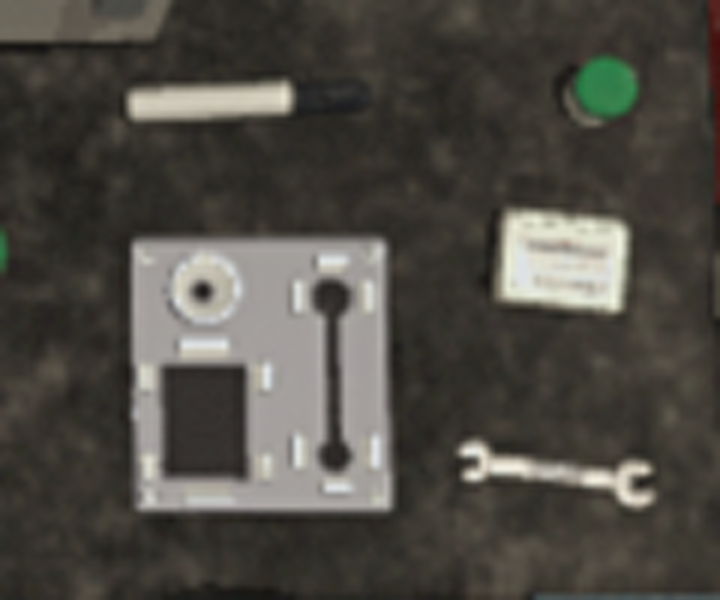

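View pics/s1.png

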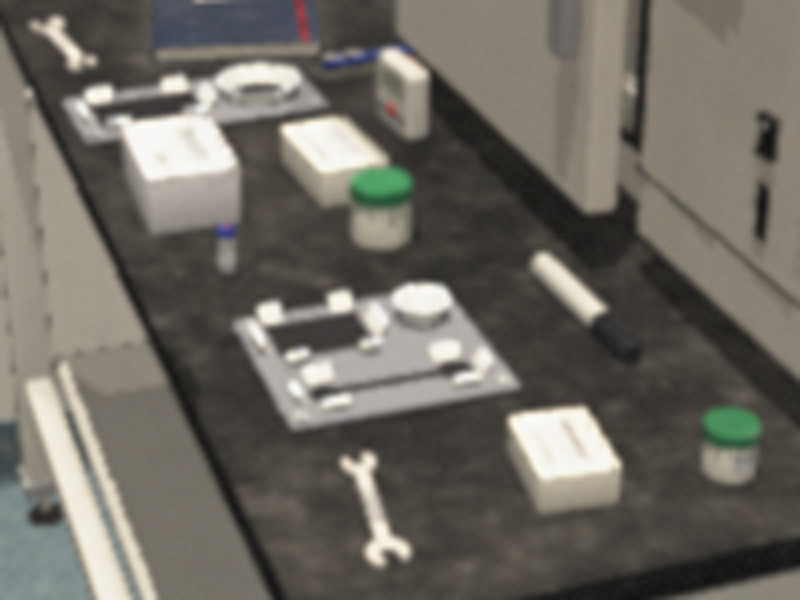

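```bash
python3 - <<'E'
from h import *
c=camera("top");s=camera("side")
for k in(c,s): print(ray(k,280,200)[0].round(3))
np.savez("c0.npz",top=c["img"],side=s["img"])
im=cv2.resize(c["img"],None,fx=4,fy=4,interpolation=cv2.INTER_CUBIC)
hsv=cv2.cvtColor(im,cv2.COLOR_RGB2HSV)
H,S,V=cv2.split(hsv)
def rep(name,mask,win,zs):
    u0,v0,u1,v1=[4*a for a in win]
    m=np.zeros_like(mask);m[v0:v1,u0:u1]=mask[v0:v1,u0:u1]
    cs,_=cv2.findContours(m,cv2.RETR_EXTERNAL,cv2.CHAIN_APPROX_NONE)
    k=max(cs,key=cv2.contourArea)
    pts=(k[:,0,:]+.5)/4-.5
    w=np.array([onz(c,*p,zs)[:2] for p in pts])*1000
    r=cv2.minAreaRect(w.astype(np.float32)); M=cv2.moments(w.astype(np.float32))
    print(name,"rect",np.round(r[0],1),np.round(r[1],1),round(r[2],2),"cen",round(M['m10']/M['m00'],1),round(M['m01']/M['m00'],1))
g=((V>115)*255).astype(np.uint8); gt=((V>95)*255).astype(np.uint8); w=((V>150)*255).astype(np.uint8)
rep("inlet",gt,(188,193,226,264),.006)
rep("column",gt,(318,200,368,253),.006)
for t in(130,160,190,210):
  x=((V>t)*255).astype(np.uint8)
  rep("liner%d"%t,x,(242,194,277,222),.030)
  rep("filter%d"%t,x,(238,230,280,260),.046)
  rep("ferr%d"%t,x,(380,196,407,220),.024)
  rep("swr%d"%t,x,(374,234,412,254),.005)
  rep("lwr%d"%t,x,(124,244,174,264),.006)
gr=((H>45)&(H<90)&(S>90)&(V>60)).astype(np.uint8)*255
rep("jar",gr,(280,190,306,225),.045)
rep("sjar",gr,(390,170,412,190),.035)
b=((S>90)&(V>70)&(H>100)).astype(np.uint8)*255
rep("vial",b,(290,236,304,252),.033)
E
```

```text
[0.374 0.109 1.402]
[ 0.208 -1.036  0.582]
inlet rect [527.  333.2] [206.2  93.2] 1.45 cen 526.4 333.4
column rect [ 530.  -100.9] [136.8 144.7] 89.43 cen 530.0 -101.0
liner130 rect [590.4 161.6] [56.  91.1] 2.93 cen 590.0 161.6
filter130 rect [473.2 164.9] [103.1  69.3] 88.17 cen 473.1 165.1
ferr130 rect [ 585.6 -257.9] [65.6 49.5] 83.53 cen 585.7 -257.8
swr130 rect [ 475.7 -254. ] [102.5  23.5] 82.1 cen 476.0 -255.3
lwr130 rect [452.9 515.9] [ 32.9 133.6] 7.07 cen 451.0 518.5
liner160 rect [590.5 161.6] [54.2 89.6] 3.06 cen 589.9 161.6
filter160 rect [473.1 164.9] [101.5  67.5] 88.15 cen 472.9 165.2
ferr160 rect [ 585.8 -258. ] [63.8 47.2] 82.86 cen 585.7 -257.8
swr160 rect [ 475.6 -253.6] [100.3  21.6] 82.03 cen 476.0 -255.1
lwr160 rect [449.7 515.7] [ 30.9 132.6] 3.37 cen 450.9 519.1
liner190 rect [590.3 161.6] [51.5 87.9] 2.85 cen 589.4 161.7
filter190 rect [472.7 165. ] [100.   65.1] 88.49 cen 472.6 165.1
ferr190 rect [ 585.8 -258. ] [61.8 45. ] 83.0 cen 585.6 -258.0
swr190 rect [ 470.3 -284.3] [33.6 19.7] 87.21 cen 470.6 -285.9
lwr190 rect [452.5 547.1] [28.5 66.8] 16.91 cen 448.0 551.5
liner210 rect [589.8 161.9] [49. 87.] 2.92 cen 587.9 161.8
filter210 rect [473.  165.5] [99.2 63.6] 88.98 cen 471.9 164.8
ferr210 rect [ 585.8 -258. ] [60.2 43.3] 83.0 cen 585.0 -257.8
swr210 rect [ 481.  -222.5] [34.4 10.5] 69.38 cen 481.7 -224.1
lwr210 rect [451.  555.7] [26.6 46.3] 22.77 cen 447.6 556.9
jar rect [591.3  57. ] [46.4 45.4] 89.42 cen 591.8 57.0
sjar rect [ 674.9 -281. ] [31.8 31.9] 43.99 cen 675.4 -281.0
vial rect [476.4  46.6] [14.8 14.2] 62.7 cen 476.4 46.6
```

```bash
cat >> h.py <<'E'
def tri(c,p,s,q):
    o1,d1=ray(c,*p);o2,d2=ray(s,*q)
    A=np.c_[d1,-d2]; a,b=np.linalg.lstsq(A,o2-o1,rcond=None)[0]
    return ((o1+a*d1+o2+b*d2)/2).round(3), np.linalg.norm(o1+a*d1-o2-b*d2).round(4)
E
python3 - <<'E'
from h import *
c=camera("top");s=camera("side")
print("door bottom right z=0,.05,.1",[onz(c,328,172,z).round(3) for z in(0,.05,.1)])
print("door bottom left",[onz(c,207,172,z).round(3) for z in(0,.05,.1)])
for z in (0,.03,.06): print("timer",[onz(c,a,b,z).round(3)[:2] for a,b in((226,178),(246,177),(227,186),(246,185))])
print([onz(s,x,y,0).round(3)[:2] for x,y in((352,207),(303,167),(345,213))])
crop("side","pics/s2.png",280,30,420,240,3.5*.8)
crop("top","pics/t3.png",170,110,360,220,4)
E
```

```text
door bottom right z=0,.05,.1 [array([ 0.709, -0.059,  0.   ]), array([ 0.697, -0.053,  0.05 ]), array([ 0.685, -0.047,  0.1  ])]
door bottom left [array([0.713, 0.332, 0.   ]), array([0.701, 0.324, 0.05 ]), array([0.689, 0.316, 0.1  ])]
timer [array([0.693, 0.271]), array([0.695, 0.206]), array([0.666, 0.267]), array([0.669, 0.206])]
timer [array([0.686, 0.267]), array([0.688, 0.204]), array([0.66 , 0.264]), array([0.663, 0.204])]
timer [array([0.679, 0.264]), array([0.681, 0.202]), array([0.654, 0.261]), array([0.656, 0.202])]
[array([0.783, 0.076]), array([0.767, 0.452]), array([0.745, 0.046])]
```

View pics/s2.png

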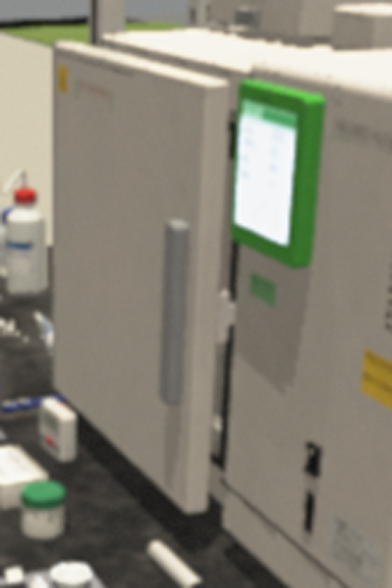

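View pics/t3.png

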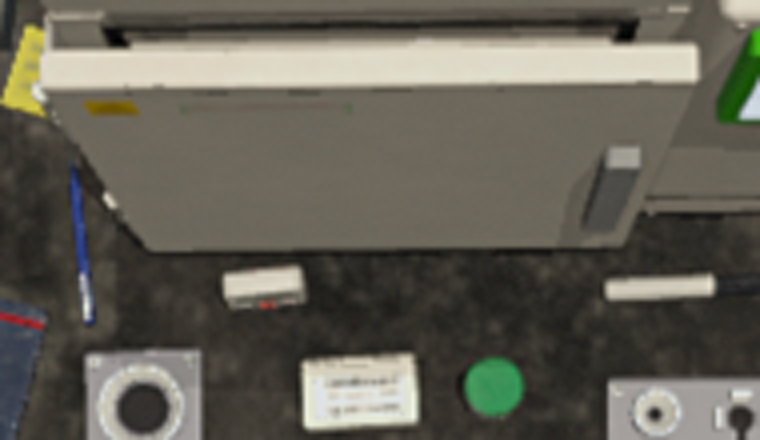

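```bash
cat >> h.py <<'E'
from scipy.spatial.transform import Rotation as Rn
def plan(x,y,z,yaw):
    """target TCP mm, jaw yaw deg; prints what to type: turn first then shift"""
    s=sense(); q=s["tcp_rot"]; R=Rn.from_quat([q[1],q[2],q[3],q[0]])
    a=np.radians(yaw); T=Rn.from_matrix(np.array([[np.cos(a),np.sin(a),0],[np.sin(a),-np.cos(a),0],[0,0,-1]]))
    T2=T*Rn.from_euler('z',180,degrees=True)
    p=s["ee_pos"]*1000; d=np.array([x,y,z])-p
    j=s["joint_pos"]
    print("t %.1f p %s yaw %.1f j6 %.2f F %s open %.1f"%(s["time"],p.round(1),np.degrees(np.arctan2(*R.as_matrix()[[1,0],0])),j[5],s["force"].round(1),s["opening"]*1e3))
    rv=(R.inv()*T).as_rotvec(); print("turn",rv.round(3),"rows>=",int(np.ceil(abs(rv).max()/.12)))
    print("shift before turn",R.inv().apply(d).round(1),"after turn",T.inv().apply(d).round(1))
E
python3 - <<'E'
from h import *
c=camera("top")
d=np.load("c0.npz");im=cv2.resize(d["top"],None,fx=4,fy=4,interpolation=cv2.INTER_CUBIC)
V=im.max(2)
for nm,win in(("swr",(374,234,412,254)),):
    v,u=np.where(V[4*win[1]:4*win[3],4*win[0]:4*win[2]]>120)
    P=np.array([onz(c,(a+4*win[0]+.5)/4-.5,(b+4*win[1]+.5)/4-.5,.004)[:2] for a,b in zip(u,v)])*1e3
    mid=P[abs(P[:,1]+254)<28]; k=np.polyfit(mid[:,1],mid[:,0],1); print(P.min(0),P.max(0),"slope deg",np.degrees(np.arctan(k[0])),"x at -254",np.polyval(k,-254))
plan(476,-254,120,-6)
E
```

```text
[ 457.76157753 -304.346798  ] [ 493.14561085 -204.18773602] slope deg 8.566493583746913 x at -254 476.52570714522074
t 0.6 p [ 171.8 -522.4  229.7] yaw -71.8 j6 -0.22 F [-0.1 -0.3 -0.1] open 88.2
turn [-0.     0.    -1.148] rows>= 10
shift before turn [-160.  -372.8  109.7] after turn [ 274.4 -298.8  109.7]
```

```bash
python3 -m jog '[{"x":-13.3,"y":-31.1,"z":6},{"x":-13.3,"y":-31.1,"z":6},{"x":-13.3,"y":-31.1,"z":6},{"x":-13.3,"y":-31.1,"z":6},{"x":-13.3,"y":-31.1,"z":6},{"x":-13.3,"y":-31.1,"z":6},{"x":-13.3,"y":-31.1,"z":6},{"x":-13.3,"y":-31.1,"z":6},{"x":-13.3,"y":-31.1,"z":6},{"x":-13.3,"y":-31.1,"z":6},{"x":-13.3,"y":-31.1,"z":6},{"x":-13.3,"y":-31.1,"z":6}]' 20
python3 -m jog '[{"wz":-0.111,"hand":0.5},{"wz":-0.111},{"wz":-0.111},{"wz":-0.111},{"wz":-0.111},{"wz":-0.111},{"wz":-0.111},{"wz":-0.111},{"wz":-0.111},{"wz":-0.111},{}]'
python3 - <<'E'
from h import *
plan(476.3,-254.2,60,-8)
E
```

```text
t 0.6 p [ 171.8 -522.4  229.7] yaw -71.8 j6 -0.22 F [-0.1 -0.3 -0.1] open 88.2
turn [-0.     0.    -1.113] rows>= 10
shift before turn [-159.7 -373.   169.7] after turn [ 264.2 -308.   169.7]schema error: expected keys x, y, z, wx, wy, wz, hand
schema error: expected keys x, y, z, wx, wy, wz, hand
```

```bash
python3 -m jog '[{"x":-13.3,"y":-31.1,"z":6,"wx":0,"wy":0,"wz":0,"hand":0.5},{"x":-13.3,"y":-31.1,"z":6,"wx":0,"wy":0,"wz":0,"hand":0.5},{"x":-13.3,"y":-31.1,"z":6,"wx":0,"wy":0,"wz":0,"hand":0.5},{"x":-13.3,"y":-31.1,"z":6,"wx":0,"wy":0,"wz":0,"hand":0.5},{"x":-13.3,"y":-31.1,"z":6,"wx":0,"wy":0,"wz":0,"hand":0.5},{"x":-13.3,"y":-31.1,"z":6,"wx":0,"wy":0,"wz":0,"hand":0.5},{"x":-13.3,"y":-31.1,"z":6,"wx":0,"wy":0,"wz":0,"hand":0.5},{"x":-13.3,"y":-31.1,"z":6,"wx":0,"wy":0,"wz":0,"hand":0.5},{"x":-13.3,"y":-31.1,"z":6,"wx":0,"wy":0,"wz":0,"hand":0.5},{"x":-13.3,"y":-31.1,"z":6,"wx":0,"wy":0,"wz":0,"hand":0.5},{"x":-13.3,"y":-31.1,"z":6,"wx":0,"wy":0,"wz":0,"hand":0.5},{"x":-13.3,"y":-31.1,"z":6,"wx":0,"wy":0,"wz":0,"hand":0.5}]' 20
python3 -m jog '[{"x":0,"y":0,"z":0,"wx":0,"wy":0,"wz":-0.111,"hand":0.5},{"x":0,"y":0,"z":0,"wx":0,"wy":0,"wz":-0.111,"hand":0.5},{"x":0,"y":0,"z":0,"wx":0,"wy":0,"wz":-0.111,"hand":0.5},{"x":0,"y":0,"z":0,"wx":0,"wy":0,"wz":-0.111,"hand":0.5},{"x":0,"y":0,"z":0,"wx":0,"wy":0,"wz":-0.111,"hand":0.5},{"x":0,"y":0,"z":0,"wx":0,"wy":0,"wz":-0.111,"hand":0.5},{"x":0,"y":0,"z":0,"wx":0,"wy":0,"wz":-0.111,"hand":0.5},{"x":0,"y":0,"z":0,"wx":0,"wy":0,"wz":-0.111,"hand":0.5},{"x":0,"y":0,"z":0,"wx":0,"wy":0,"wz":-0.111,"hand":0.5},{"x":0,"y":0,"z":0,"wx":0,"wy":0,"wz":-0.111,"hand":0.5},{"x":0,"y":0,"z":0,"wx":0,"wy":0,"wz":0,"hand":0.5},{"x":0,"y":0,"z":0,"wx":0,"wy":0,"wz":0,"hand":0.5}]'
python3 - <<'E'
from h import *
plan(476.3,-254.2,60,-8)
crop("top","pics/t4.png",280,165,440,285,5)
E
```

```text
time: 1.6
ee_pos: [0.4776, -0.2529, 0.1575]
tcp_rot: [0.0, 0.81, -0.586, 0.0]
force: [1.0, 0.0, 0.3]
opening: 0.0439
time: 2.6
ee_pos: [0.4765, -0.2542, 0.1577]
tcp_rot: [0.0, 0.997, -0.073, 0.0]
force: [0.6, 1.0, -0.8]
opening: 0.0439
t 2.6 p [ 476.5 -254.2  157.7] yaw -8.4 j6 -0.56 F [ 0.6  1.  -0.8] open 43.9
turn [ 0.    -0.    -0.007] rows>= 1
shift before turn [-0.2  0.  97.7] after turn [-0.2  0.  97.7]
```

View pics/t4.png

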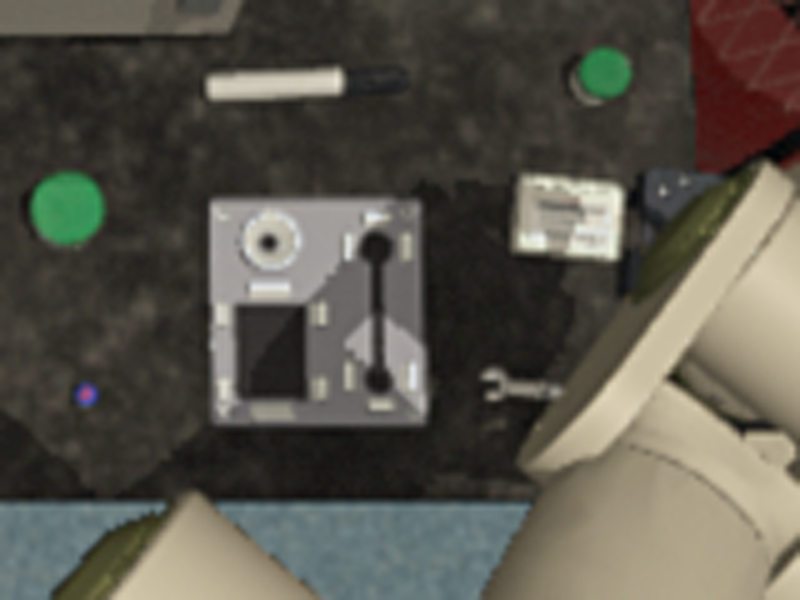

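```bash
python3 -m jog '[{"x":0,"y":0,"z":30,"wx":0,"wy":0,"wz":0,"hand":0.4},{"x":0,"y":0,"z":30,"wx":0,"wy":0,"wz":0,"hand":0.4},{"x":0,"y":0,"z":30,"wx":0,"wy":0,"wz":0,"hand":0.4},{"x":0,"y":0,"z":15,"wx":0,"wy":0,"wz":0,"hand":0.4},{"x":0,"y":0,"z":10,"wx":0,"wy":0,"wz":0,"hand":0.4},{"x":0,"y":0,"z":0,"wx":0,"wy":0,"wz":0,"hand":0.4},{"x":0,"y":0,"z":0,"wx":0,"wy":0,"wz":0,"hand":0.4}]'
python3 - <<'E'
from h import *
plan(476.3,-254.2,23.5,-8)
crop("side","pics/s3.png",200,200,400,350,4)
E
```

```text
time: 3.23
ee_pos: [0.4768, -0.2545, 0.0431]
tcp_rot: [0.0, 0.997, -0.072, 0.0]
force: [1.0, 0.0, 0.1]
opening: 0.0351
t 3.2 p [ 476.8 -254.5   43.1] yaw -8.3 j6 -0.57 F [1.  0.  0.1] open 35.1
turn [ 0.    -0.    -0.005] rows>= 1
shift before turn [-0.5 -0.2 19.6] after turn [-0.5 -0.2 19.6]
```

View pics/s3.png

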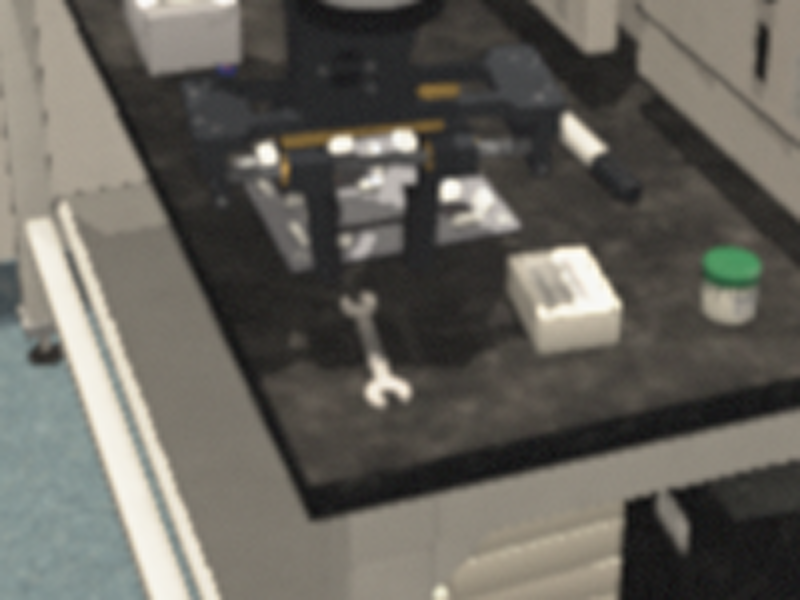

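```bash
python3 - <<'E'
from h import *
s=camera("side")
print("tips mid",proj(s,(.4768,-.2545,.021)),"tcp",proj(s,(.4768,-.2545,.043)),"wrench",proj(s,(.4763,-.2542,.004)), onz(s,293.7,267,.021), onz(s,293.5,286,.004))
print("ferr",proj(s,(.5857,-.258,.024)))
E
```

```text
tips mid [291.81444555 280.0659066 ] tcp [291.7452193  271.40796805] wrench [291.60367377 286.61549643] [ 0.49788495 -0.20705224  0.021     ] [ 0.48094041 -0.25340479  0.004     ]
ferr [338.86021814 270.40743032]
```

```bash
python3 - <<'E'
from h import *
s=camera("side"); im=s["img"][230:300,250:340,::-1].astype(float)
im=(np.clip(im/255,0,1)**.45*255).astype(np.uint8)
im=cv2.resize(im,None,fx=8,fy=8,interpolation=cv2.INTER_CUBIC)
for z in(.021,.043):
  u,v=proj(s,(.4768,-.2545,z)); cv2.circle(im,(int((u-250+.5)*8),int((v-230+.5)*8)),4,(0,0,255),-1)
cv2.imwrite("pics/s4.png",im)
E
```

```text
(no output)
```

View pics/s4.png

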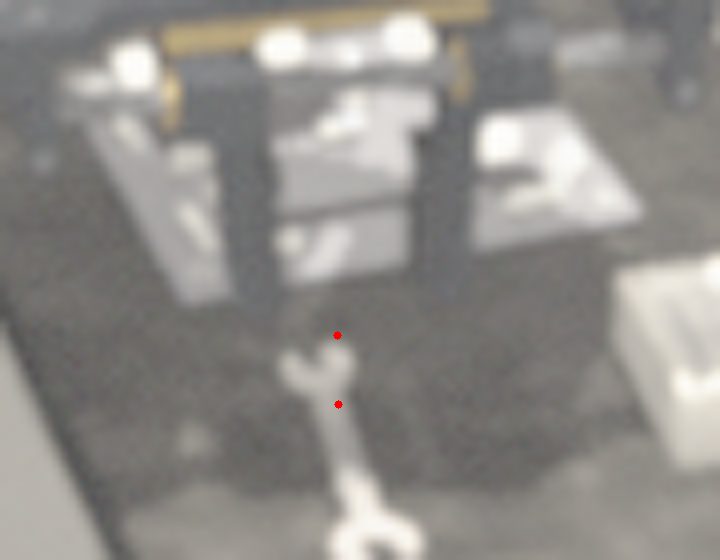

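```bash
python3 - <<'E'
from h import *
s=camera("side");c=camera("top")
for z in(.2297,.2077): print(z,proj(s,(.1718,-.5224,z)))
cv2.imwrite("pics/s5.png",s["img"][:,:,::-1]);cv2.imwrite("pics/t5.png",c["img"][:,:,::-1])
for z in (.0431,.021): print(proj(c,(.4768,-.2545,z)))
E
```

```text
0.2297 [133.54977762 300.98707681]
0.2077 [136.11890734 314.97623088]
[395.58529542 242.21155369]
[393.70181488 242.76735987]
```

View pics/s5.png

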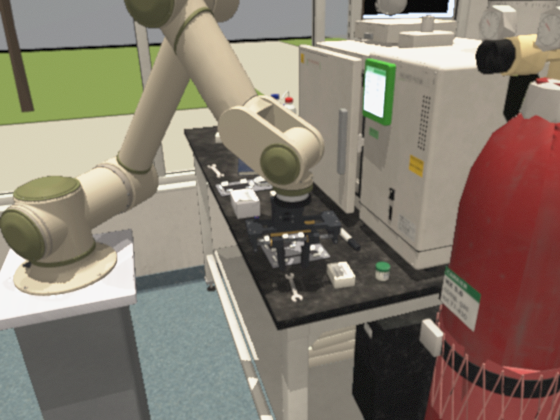

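View pics/t5.png

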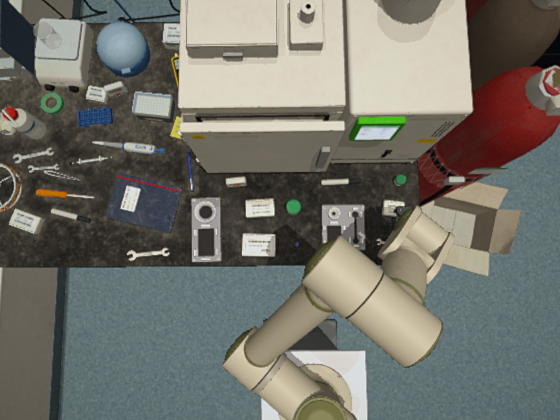

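```bash
python3 - <<'E'
from h import *
c=camera("top"); im=c["img"][180:270,340:440,::-1].astype(float)
im=(np.clip(im/255,0,1)**.45*255).astype(np.uint8)
im=cv2.resize(im,None,fx=7,fy=6.5,interpolation=cv2.INTER_CUBIC)
cv2.imwrite("pics/t6.png",im)
s=camera("side"); d=np.load("c0.npz"); im=d["side"][210:330,70:200,::-1].astype(float)
im=(np.clip(im/255,0,1)**.45*255).astype(np.uint8)
im=cv2.resize(im,None,fx=5,fy=5,interpolation=cv2.INTER_CUBIC)
cv2.imwrite("pics/s6.png",im)
E
```

```text
(no output)
```

View pics/t6.png

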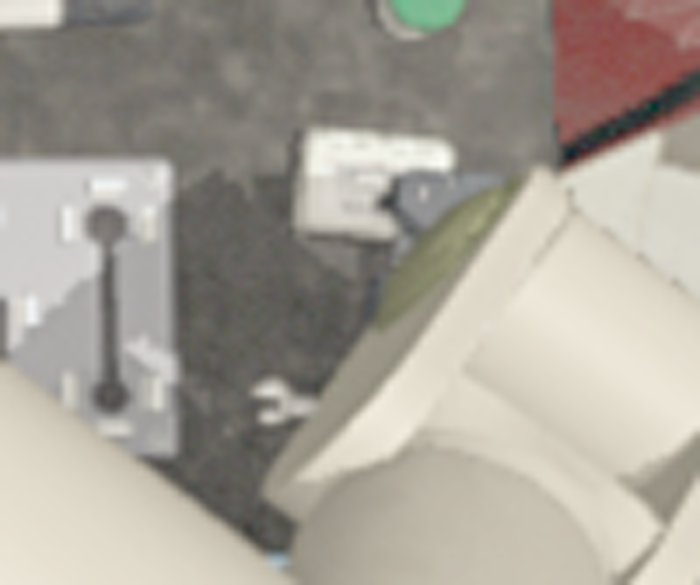

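View pics/s6.png

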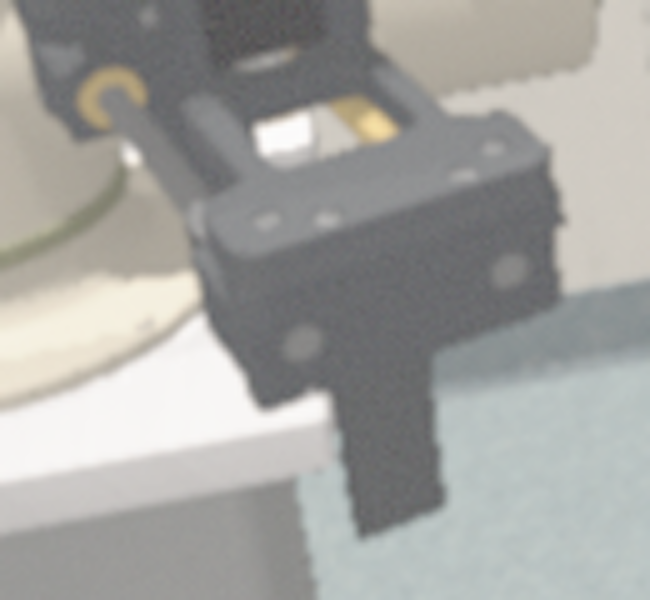

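```bash
python3 - <<'E'
from h import *
s=camera("side");c=camera("top")
t=np.array([.1718,-.5224,.2077]);ux=np.array([.3125,-.95,0])
for k in(-.0525,0,.0525): print(k,proj(s,t+k*ux))
a=np.radians(-8.4)
for sx in(.094,):
  for sy in(-.0375,.0375):
    for z in (.085,.13):
      p=np.array([.4768,-.2545,0])+sx*np.array([np.cos(a),np.sin(a),0])+sy*np.array([-np.sin(a),np.cos(a),0]); p[2]=z
      print(sy,z,proj(c,p),proj(s,p))
print(onz(c,397,208,.085),onz(c,397,208,.13))
E
```

```text
-0.0525 [122.42087517 295.63190616]
0 [136.11890734 314.97623088]
0.0525 [151.73232286 337.0254549 ]
-0.0375 0.085 [415.02838405 211.72477951] [340.05406919 259.06990678]
-0.0375 0.13 [419.82961161 209.44700564] [340.88565937 239.8605603 ]
0.0375 0.085 [389.97127963 208.34137523] [330.3992275  241.42070417]
0.0375 0.13 [393.8939091  205.95012876] [330.9910598  223.18521008]
[ 0.57609812 -0.25215022  0.085     ] [ 0.56918353 -0.23981597  0.13      ]
```

```bash
python3 - <<'E'
from h import *
s=camera("side")
print(proj(s,(.5915,.057,.045)),"obs 295.7 204.5",proj(s,(.4764,.0466,.033)),"obs 256.7 217.5")
E
```

```text
[293.73358826 205.12276594] obs 295.7 204.5 [254.99420686 216.78304466] obs 256.7 217.5
```

```bash
python3 -m jog '[{"x":0,"y":0,"z":6,"wx":0,"wy":0,"wz":0,"hand":0.4},{"x":0,"y":0,"z":6,"wx":0,"wy":0,"wz":0,"hand":0.4},{"x":0,"y":0,"z":4,"wx":0,"wy":0,"wz":0,"hand":0.4},{"x":0,"y":0,"z":0,"wx":0,"wy":0,"wz":0,"hand":0.4},{"x":0,"y":0,"z":0,"wx":0,"wy":0,"wz":0,"hand":0.4}]'
python3 - <<'E'
from h import *
plan(476.3,-254.2,23.5,-8)
s=camera("side"); im=s["img"][230:300,250:340,::-1].astype(float)
im=(np.clip(im/255,0,1)**.45*255).astype(np.uint8)
im=cv2.resize(im,None,fx=8,fy=8,interpolation=cv2.INTER_CUBIC)
cv2.imwrite("pics/s7.png",im)
E
```

```text
time: 4.15
ee_pos: [0.4763, -0.2541, 0.0262]
tcp_rot: [-0.0, 0.997, -0.071, -0.0]
force: [0.3, 0.4, -0.6]
opening: 0.0351
t 4.2 p [ 476.3 -254.1   26.2] yaw -8.2 j6 -0.57 F [ 0.3  0.4 -0.6] open 35.1
turn [-0.001  0.001 -0.003] rows>= 1
shift before turn [-0.   0.1  2.7] after turn [-0.   0.1  2.7]
```

View pics/s7.png

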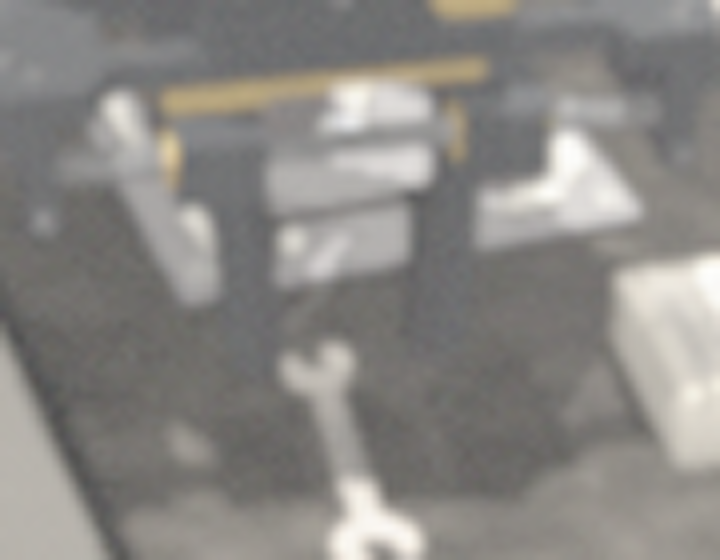

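```bash
python3 -m jog '[{"x":0,"y":0,"z":2,"wx":0,"wy":0,"wz":0,"hand":0.4},{"x":0,"y":0,"z":2,"wx":0,"wy":0,"wz":0,"hand":0.4},{"x":0,"y":0,"z":1,"wx":0,"wy":0,"wz":0,"hand":0.4},{"x":0,"y":0,"z":0,"wx":0,"wy":0,"wz":0,"hand":0.4}]'
python3 -m jog '[{"x":0,"y":0,"z":2,"wx":0,"wy":0,"wz":0,"hand":0.4},{"x":0,"y":0,"z":1,"wx":0,"wy":0,"wz":0,"hand":0.4},{"x":0,"y":0,"z":0,"wx":0,"wy":0,"wz":0,"hand":0.4},{"x":0,"y":0,"z":0,"wx":0,"wy":0,"wz":0,"hand":0.4}]'
```

```text
time: 4.53
ee_pos: [0.4764, -0.2541, 0.0214]
tcp_rot: [-0.0, 0.997, -0.071, -0.0]
force: [0.6, -0.3, -0.1]
opening: 0.0352
time: 4.87
ee_pos: [0.4765, -0.2542, 0.0186]
tcp_rot: [-0.0, 0.997, -0.071, -0.0]
force: [0.4, -0.9, -0.0]
opening: 0.035
```

```bash
python3 -m jog '[{"x":0,"y":0,"z":3,"wx":0,"wy":0,"wz":0,"hand":0.4},{"x":0,"y":0,"z":3,"wx":0,"wy":0,"wz":0,"hand":0.4},{"x":0,"y":0,"z":3,"wx":0,"wy":0,"wz":0,"hand":0.4},{"x":0,"y":0,"z":3,"wx":0,"wy":0,"wz":0,"hand":0.4},{"x":0,"y":0,"z":0,"wx":0,"wy":0,"wz":0,"hand":0.4},{"x":0,"y":0,"z":0,"wx":0,"wy":0,"wz":0,"hand":0.4}]'
python3 - <<'E'
from h import *
s=camera("side"); im=s["img"][230:300,250:340,::-1].astype(float)
im=(np.clip(im/255,0,1)**.45*255).astype(np.uint8)
im=cv2.resize(im,None,fx=8,fy=8,interpolation=cv2.INTER_CUBIC)
cv2.imwrite("pics/s8.png",im)
E
```

```text
time: 5.37
ee_pos: [0.4764, -0.2542, 0.0064]
tcp_rot: [-0.0, 0.997, -0.071, -0.0]
force: [0.1, -0.6, -0.2]
opening: 0.0353
```

View pics/s8.png

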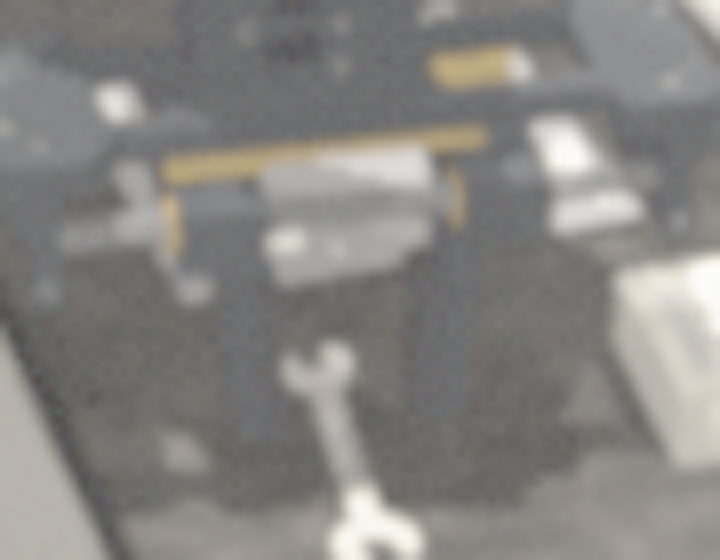

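```bash
python3 -m jog '[{"x":0,"y":0,"z":2,"wx":0,"wy":0,"wz":0,"hand":0.4},{"x":0,"y":0,"z":2,"wx":0,"wy":0,"wz":0,"hand":0.4},{"x":0,"y":0,"z":2,"wx":0,"wy":0,"wz":0,"hand":0.4},{"x":0,"y":0,"z":0,"wx":0,"wy":0,"wz":0,"hand":0.4},{"x":0,"y":0,"z":0,"wx":0,"wy":0,"wz":0,"hand":0.4}]'
python3 -m jog '[{"x":0,"y":0,"z":1.5,"wx":0,"wy":0,"wz":0,"hand":0.4},{"x":0,"y":0,"z":0,"wx":0,"wy":0,"wz":0,"hand":0.4},{"x":0,"y":0,"z":0,"wx":0,"wy":0,"wz":0,"hand":0.4}]'
python3 -m jog '[{"x":0,"y":0,"z":1.5,"wx":0,"wy":0,"wz":0,"hand":0.4},{"x":0,"y":0,"z":0,"wx":0,"wy":0,"wz":0,"hand":0.4},{"x":0,"y":0,"z":0,"wx":0,"wy":0,"wz":0,"hand":0.4}]'
```

```text
time: 5.83
ee_pos: [0.4764, -0.2542, 0.0005]
tcp_rot: [-0.0, 0.997, -0.071, -0.0]
force: [-0.4, -0.4, 0.9]
opening: 0.0348
time: 6.08
ee_pos: [0.4765, -0.2542, -0.0009]
tcp_rot: [-0.0, 0.997, -0.071, 0.0]
force: [-0.1, 0.4, 0.6]
opening: 0.0354
time: 6.33
ee_pos: [0.4765, -0.2542, -0.0024]
tcp_rot: [-0.0, 0.997, -0.071, -0.0]
force: [0.2, 0.1, 0.5]
opening: 0.0355
```

```bash
python3 -m jog '[{"x":0,"y":0,"z":1.5,"wx":0,"wy":0,"wz":0,"hand":0.4},{"x":0,"y":0,"z":0,"wx":0,"wy":0,"wz":0,"hand":0.4},{"x":0,"y":0,"z":0,"wx":0,"wy":0,"wz":0,"hand":0.4}]'
python3 -m jog '[{"x":0,"y":0,"z":1.5,"wx":0,"wy":0,"wz":0,"hand":0.4},{"x":0,"y":0,"z":0,"wx":0,"wy":0,"wz":0,"hand":0.4},{"x":0,"y":0,"z":0,"wx":0,"wy":0,"wz":0,"hand":0.4}]'
python3 - <<'E'
from h import *
s=camera("side"); im=s["img"][230:300,250:340,::-1].astype(float)
im=(np.clip(im/255,0,1)**.45*255).astype(np.uint8)
im=cv2.resize(im,None,fx=8,fy=8,interpolation=cv2.INTER_CUBIC)
cv2.imwrite("pics/s9.png",im)
E
```

```text
time: 6.58
ee_pos: [0.4765, -0.2542, -0.0039]
tcp_rot: [-0.0, 0.997, -0.071, -0.0]
force: [0.6, 0.6, 0.8]
opening: 0.0353
time: 6.83
ee_pos: [0.4765, -0.2542, -0.0054]
tcp_rot: [-0.0, 0.997, -0.071, -0.0]
force: [-0.1, 0.4, -0.6]
opening: 0.0352
```

View pics/s9.png

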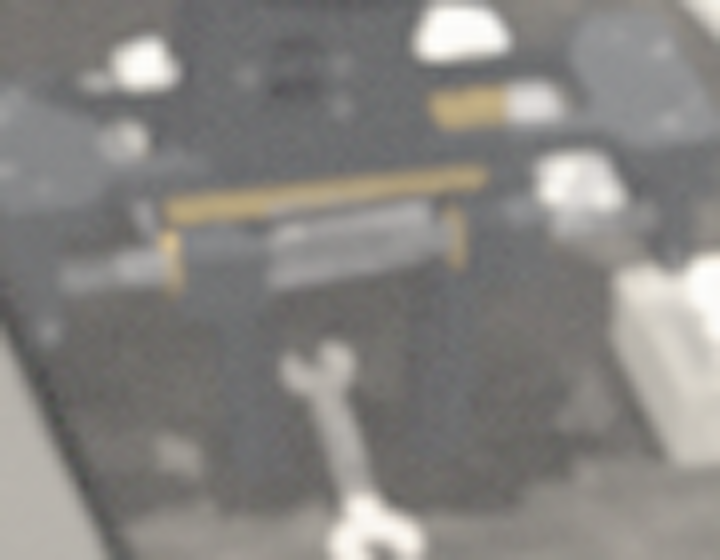

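```bash
for i in 1; do python3 -m jog '[{"x":0,"y":0,"z":1.5,"wx":0,"wy":0,"wz":0,"hand":0.4},{"x":0,"y":0,"z":0,"wx":0,"wy":0,"wz":0,"hand":0.4},{"x":0,"y":0,"z":0,"wx":0,"wy":0,"wz":0,"hand":0.4}]'; done
python3 -m jog '[{"x":0,"y":0,"z":1.5,"wx":0,"wy":0,"wz":0,"hand":0.4},{"x":0,"y":0,"z":0,"wx":0,"wy":0,"wz":0,"hand":0.4},{"x":0,"y":0,"z":0,"wx":0,"wy":0,"wz":0,"hand":0.4}]'
python3 -m jog '[{"x":0,"y":0,"z":1.5,"wx":0,"wy":0,"wz":0,"hand":0.4},{"x":0,"y":0,"z":0,"wx":0,"wy":0,"wz":0,"hand":0.4},{"x":0,"y":0,"z":0,"wx":0,"wy":0,"wz":0,"hand":0.4}]'
```

```text
time: 7.13
ee_pos: [0.4765, -0.2542, -0.0069]
tcp_rot: [-0.0, 0.997, -0.071, -0.0]
force: [0.5, 0.0, -0.7]
opening: 0.0355
time: 7.38
ee_pos: [0.4764, -0.2542, -0.0085]
tcp_rot: [-0.0, 0.997, -0.071, -0.0]
force: [-0.3, -0.1, 0.5]
opening: 0.0353
time: 7.63
ee_pos: [0.4766, -0.2543, -0.0087]
tcp_rot: [0.0, 0.997, -0.071, 0.0]
force: [-3.6, 1.4, 13.6]
opening: 0.0351
```

```bash
python3 -m jog '[{"x":0,"y":0,"z":-2,"wx":0,"wy":0,"wz":0,"hand":0.4},{"x":0,"y":0,"z":0,"wx":0,"wy":0,"wz":0,"hand":0.1},{"x":0,"y":0,"z":0,"wx":0,"wy":0,"wz":0,"hand":0},{"x":0,"y":0,"z":0,"wx":0,"wy":0,"wz":0,"hand":0},{"x":0,"y":0,"z":0,"wx":0,"wy":0,"wz":0,"hand":0},{"x":0,"y":0,"z":0,"wx":0,"wy":0,"wz":0,"hand":0},{"x":0,"y":0,"z":0,"wx":0,"wy":0,"wz":0,"hand":0},{"x":0,"y":0,"z":0,"wx":0,"wy":0,"wz":0,"hand":0}]' 25
```

```text
time: 8.3
ee_pos: [0.4764, -0.2542, -0.008]
tcp_rot: [-0.0, 0.997, -0.071, -0.0]
force: [0.7, 0.1, -0.8]
opening: 0.0066
```

```bash
python3 -m jog '[{"x":0,"y":0,"z":0,"wx":0,"wy":0,"wz":0,"hand":0},{"x":0,"y":0,"z":0,"wx":0,"wy":0,"wz":0,"hand":0},{"x":0,"y":0,"z":-10,"wx":0,"wy":0,"wz":0,"hand":0},{"x":0,"y":0,"z":-20,"wx":0,"wy":0,"wz":0,"hand":0},{"x":0,"y":0,"z":-20,"wx":0,"wy":0,"wz":0,"hand":0},{"x":0,"y":0,"z":0,"wx":0,"wy":0,"wz":0,"hand":0}]'
python3 - <<'E'
from h import *
s=camera("side"); im=s["img"][210:300,240:340,::-1].astype(float)
im=(np.clip(im/255,0,1)**.45*255).astype(np.uint8)
im=cv2.resize(im,None,fx=6,fy=6,interpolation=cv2.INTER_CUBIC)
cv2.imwrite("pics/s10.png",im)
E
```

```text
time: 8.8
ee_pos: [0.4779, -0.2553, 0.0459]
tcp_rot: [0.002, 0.997, -0.071, 0.003]
force: [0.8, -0.6, -0.0]
opening: 0.006
```

View pics/s10.png

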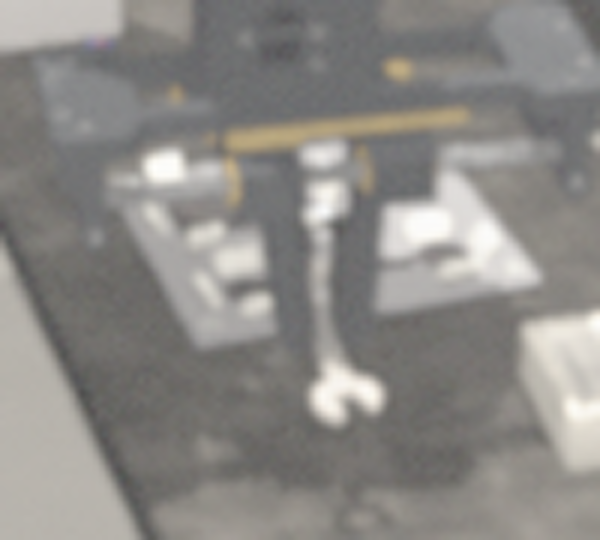

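```bash
sed -i 's/p=s\["ee_pos"\]\*1000;/p=s["ee_pos"]*1000+[0,0,30.7];/' h.py; python3 -m jog '[{"x":0,"y":0,"z":-5,"wx":0,"wy":0,"wz":0.12,"hand":0},{"x":0,"y":0,"z":0,"wx":0,"wy":0,"wz":0.12,"hand":0},{"x":0,"y":0,"z":0,"wx":0,"wy":0,"wz":0.12,"hand":0},{"x":0,"y":0,"z":0,"wx":0,"wy":0,"wz":0.12,"hand":0},{"x":0,"y":0,"z":0,"wx":0,"wy":0,"wz":0.12,"hand":0},{"x":0,"y":0,"z":0,"wx":0,"wy":0,"wz":0.12,"hand":0},{"x":0,"y":0,"z":0,"wx":0,"wy":0,"wz":0.12,"hand":0},{"x":0,"y":0,"z":0,"wx":0,"wy":0,"wz":0.12,"hand":0},{"x":0,"y":0,"z":0,"wx":0,"wy":0,"wz":0.12,"hand":0},{"x":0,"y":0,"z":0,"wx":0,"wy":0,"wz":0.12,"hand":0},{"x":0,"y":0,"z":0,"wx":0,"wy":0,"wz":0.12,"hand":0},{"x":0,"y":0,"z":0,"wx":0,"wy":0,"wz":0.12,"hand":0},{"x":0,"y":0,"z":0,"wx":0,"wy":0,"wz":0,"hand":0}]'
python3 - <<'E'
from h import *
plan(529.6,-139,70,-90.57)
E
```

```text
time: 9.93
ee_pos: [0.4761, -0.2539, 0.0464]
tcp_rot: [-0.0, -0.701, 0.713, 0.001]
force: [0.0, 0.1, -0.3]
opening: 0.0064
t 9.9 p [ 476.1 -253.9   77.1] yaw -90.9 j6 0.88 F [ 0.   0.1 -0.3] open 6.4
turn [ 0.001  0.001 -0.007] rows>= 1
shift before turn [-115.8  -51.6    7.1] after turn [-115.5  -52.3    7.1]
```

```bash
python3 -m jog '[{"x":-23.2,"y":-10.3,"z":0,"wx":0,"wy":0,"wz":-0.007,"hand":0},{"x":-23.2,"y":-10.4,"z":0,"wx":0,"wy":0,"wz":0,"hand":0},{"x":-23.1,"y":-10.4,"z":0,"wx":0,"wy":0,"wz":0,"hand":0},{"x":-23,"y":-10.4,"z":0,"wx":0,"wy":0,"wz":0,"hand":0},{"x":-23,"y":-10.4,"z":5,"wx":0,"wy":0,"wz":0,"hand":0},{"x":0,"y":0,"z":10,"wx":0,"wy":0,"wz":0,"hand":0},{"x":0,"y":0,"z":10,"wx":0,"wy":0,"wz":0,"hand":0},{"x":0,"y":0,"z":0,"wx":0,"wy":0,"wz":0,"hand":0},{"x":0,"y":0,"z":0,"wx":0,"wy":0,"wz":0,"hand":0}]'
python3 - <<'E'
from h import *
plan(529.6,-139,30,-90.57)
crop("side","pics/s11.png",220,190,340,280,6)
crop("top","pics/t7.png",300,190,420,280,6)
E
```

```text
time: 10.68
ee_pos: [0.5285, -0.1397, 0.0213]
tcp_rot: [-0.0, -0.705, 0.709, 0.001]
force: [-0.1, -0.2, -0.4]
opening: 0.0062
t 10.7 p [ 528.5 -139.7   52. ] yaw -90.3 j6 1.10 F [-0.1 -0.2 -0.4] open 6.2
turn [0.002 0.001 0.005] rows>= 1
shift before turn [-0.7 -1.2 22. ] after turn [-0.8 -1.1 22. ]
```

View pics/s11.png

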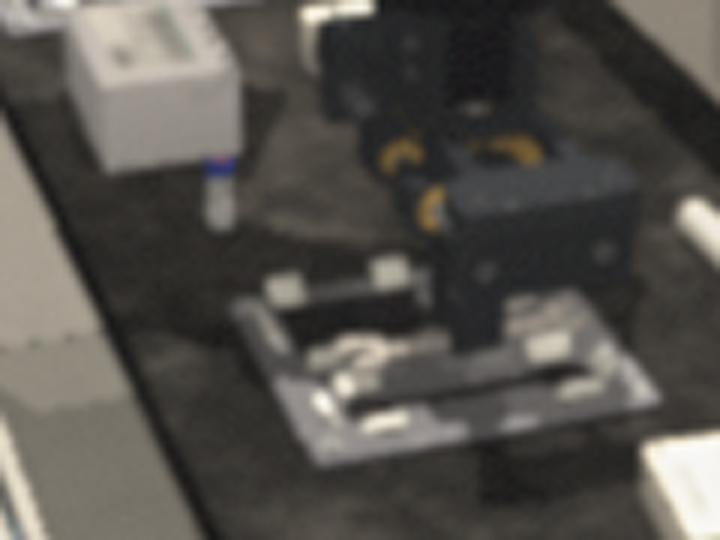

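View pics/t7.png

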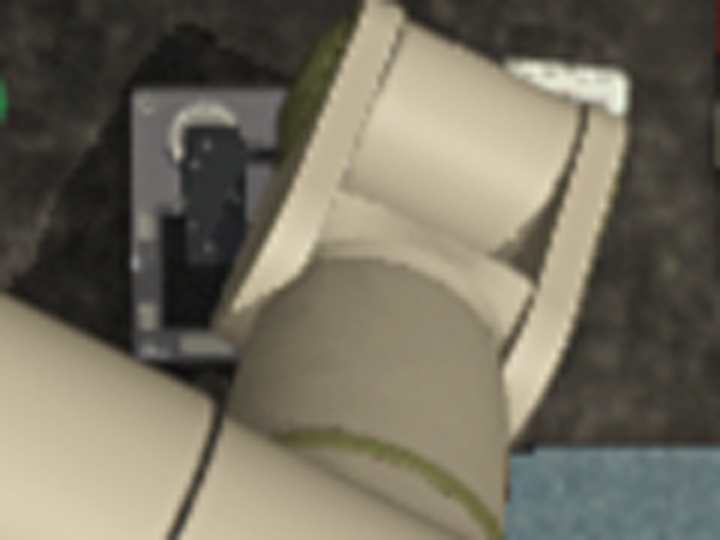

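```bash
python3 -m jog '[{"x":-0.7,"y":-1.1,"z":4,"wx":0,"wy":0,"wz":0,"hand":0},{"x":0,"y":0,"z":5,"wx":0,"wy":0,"wz":0,"hand":0},{"x":0,"y":0,"z":5,"wx":0,"wy":0,"wz":0,"hand":0},{"x":0,"y":0,"z":4,"wx":0,"wy":0,"wz":0,"hand":0},{"x":0,"y":0,"z":2,"wx":0,"wy":0,"wz":0,"hand":0},{"x":0,"y":0,"z":0,"wx":0,"wy":0,"wz":0,"hand":0},{"x":0,"y":0,"z":0,"wx":0,"wy":0,"wz":0,"hand":0}]'
python3 -m jog '[{"x":0,"y":0,"z":1.5,"wx":0,"wy":0,"wz":0,"hand":0},{"x":0,"y":0,"z":0,"wx":0,"wy":0,"wz":0,"hand":0},{"x":0,"y":0,"z":0,"wx":0,"wy":0,"wz":0,"hand":0}]'
python3 - <<'E'
from h import *
plan(529.6,-139,29,-90.57)
crop("side","pics/s12.png",220,190,340,280,6)
E
```

```text
time: 11.37
ee_pos: [0.5302, -0.1384, 0.002]
tcp_rot: [-0.0, -0.705, 0.709, 0.0]
force: [0.2, -0.0, -0.2]
opening: 0.0063
time: 11.62
ee_pos: [0.5303, -0.1384, 0.0007]
tcp_rot: [0.0, -0.705, 0.709, -0.0]
force: [-0.7, 0.5, 0.3]
opening: 0.0063
t 11.6 p [ 530.3 -138.4   31.4] yaw -90.3 j6 1.10 F [-0.7  0.5  0.3] open 6.3
turn [-0.    -0.     0.005] rows>= 1
shift before turn [0.6 0.7 2.4] after turn [0.7 0.7 2.4]
```

View pics/s12.png

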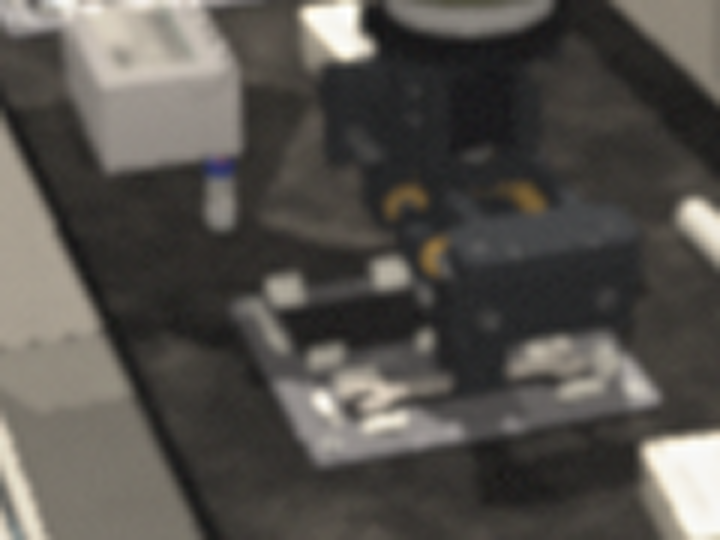

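```bash
python3 -m jog '[{"x":0.5,"y":0.6,"z":1.2,"wx":0,"wy":0,"wz":0,"hand":0},{"x":0,"y":0,"z":1,"wx":0,"wy":0,"wz":0,"hand":0},{"x":0,"y":0,"z":0,"wx":0,"wy":0,"wz":0,"hand":0},{"x":0,"y":0,"z":0,"wx":0,"wy":0,"wz":0,"hand":0}]'
python3 -m jog '[{"x":0,"y":0,"z":0,"wx":0,"wy":0,"wz":0,"hand":0.25},{"x":0,"y":0,"z":0,"wx":0,"wy":0,"wz":0,"hand":0.25},{"x":0,"y":0,"z":0,"wx":0,"wy":0,"wz":0,"hand":0.25},{"x":0,"y":0,"z":0,"wx":0,"wy":0,"wz":0,"hand":0.25},{"x":0,"y":0,"z":-10,"wx":0,"wy":0,"wz":0,"hand":0.25},{"x":0,"y":0,"z":-30,"wx":0,"wy":0,"wz":0,"hand":0.25},{"x":0,"y":0,"z":-30,"wx":0,"wy":0,"wz":0,"hand":0.6},{"x":0,"y":0,"z":-30,"wx":0,"wy":0,"wz":0,"hand":0.72}]'
python3 - <<'E'
from h import *
plan(585.8,-258,120,-7)
E
```

```text
time: 12.0
ee_pos: [0.5296, -0.1389, -0.0016]
tcp_rot: [-0.0, -0.705, 0.709, 0.0]
force: [0.1, 0.3, 0.1]
opening: 0.0063
time: 12.67
ee_pos: [0.5294, -0.1387, 0.1004]
tcp_rot: [-0.0, -0.705, 0.709, 0.0]
force: [0.5, -0.9, -1.0]
opening: 0.0332
t 12.7 p [ 529.4 -138.7  131.1] yaw -90.3 j6 1.10 F [ 0.5 -0.9 -1. ] open 33.2
turn [ 0.     0.    -1.454] rows>= 13
shift before turn [119. -57.  11.] after turn [ 70.5 111.5  11.1]
```

```bash
python3 -m jog '[{"x":23.8,"y":-11.4,"z":0,"wx":0,"wy":0,"wz":0,"hand":0.7},{"x":23.8,"y":-11.4,"z":0,"wx":0,"wy":0,"wz":0,"hand":0.7},{"x":23.8,"y":-11.4,"z":0,"wx":0,"wy":0,"wz":0,"hand":0.7},{"x":23.8,"y":-11.4,"z":0,"wx":0,"wy":0,"wz":0,"hand":0.7},{"x":23.8,"y":-11.4,"z":0,"wx":0,"wy":0,"wz":0,"hand":0.7},{"x":0,"y":0,"z":0,"wx":0,"wy":0,"wz":-0.112,"hand":0.7},{"x":0,"y":0,"z":0,"wx":0,"wy":0,"wz":-0.112,"hand":0.7},{"x":0,"y":0,"z":0,"wx":0,"wy":0,"wz":-0.112,"hand":0.7},{"x":0,"y":0,"z":0,"wx":0,"wy":0,"wz":-0.112,"hand":0.7},{"x":0,"y":0,"z":0,"wx":0,"wy":0,"wz":-0.112,"hand":0.7},{"x":0,"y":0,"z":0,"wx":0,"wy":0,"wz":-0.112,"hand":0.7},{"x":0,"y":0,"z":0,"wx":0,"wy":0,"wz":-0.112,"hand":0.7},{"x":0,"y":0,"z":0,"wx":0,"wy":0,"wz":-0.112,"hand":0.7},{"x":0,"y":0,"z":0,"wx":0,"wy":0,"wz":-0.112,"hand":0.7},{"x":0,"y":0,"z":0,"wx":0,"wy":0,"wz":-0.112,"hand":0.7},{"x":0,"y":0,"z":0,"wx":0,"wy":0,"wz":-0.112,"hand":0.7},{"x":0,"y":0,"z":0,"wx":0,"wy":0,"wz":-0.112,"hand":0.7},{"x":0,"y":0,"z":0,"wx":0,"wy":0,"wz":-0.112,"hand":0.7},{"x":0,"y":0,"z":0,"wx":0,"wy":0,"wz":0,"hand":0.7}]'
python3 - <<'E'
from h import *
plan(585.8,-258,26,-7)
crop("side","pics/s13.png",220,190,380,310,5)
crop("top","pics/t8.png",300,190,420,280,6)
E
```

```text
time: 14.25
ee_pos: [0.586, -0.2581, 0.0992]
tcp_rot: [0.0, 0.998, -0.058, 0.0]
force: [0.5, 0.1, -0.0]
opening: 0.0619
t 14.2 p [ 586.  -258.1  129.9] yaw -6.6 j6 -0.48 F [ 0.5  0.1 -0. ] open 61.9
turn [ 0.    -0.     0.006] rows>= 1
shift before turn [-2.000e-01 -1.000e-01  1.039e+02] after turn [-2.000e-01 -1.000e-01  1.039e+02]
```

View pics/s13.png

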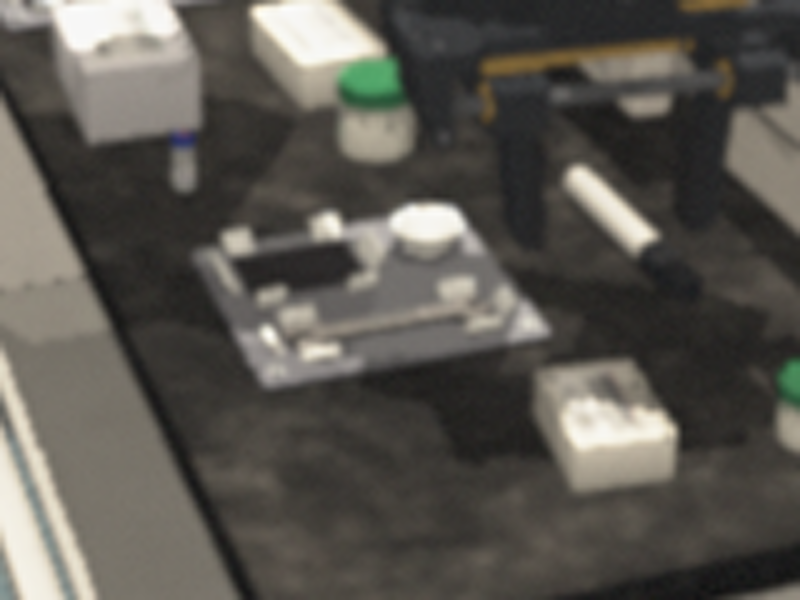

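View pics/t8.png

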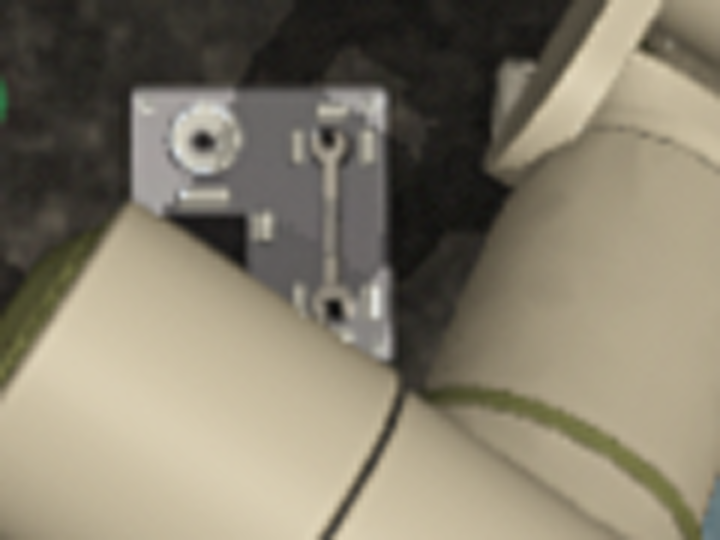

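```bash
python3 - <<'E'
from h import *
s=camera("side"); print(proj(s,(.586,-.258,.1079)))
E
python3 -m jog '[{"x":-0.2,"y":0,"z":30,"wx":0,"wy":0,"wz":0.006,"hand":0.7},{"x":0,"y":0,"z":30,"wx":0,"wy":0,"wz":0,"hand":0.7},{"x":0,"y":0,"z":20,"wx":0,"wy":0,"wz":0,"hand":0.7},{"x":0,"y":0,"z":10,"wx":0,"wy":0,"wz":0,"hand":0.7},{"x":0,"y":0,"z":5,"wx":0,"wy":0,"wz":0,"hand":0.7},{"x":0,"y":0,"z":5,"wx":0,"wy":0,"wz":0,"hand":0.7},{"x":0,"y":0,"z":0,"wx":0,"wy":0,"wz":0,"hand":0.7},{"x":0,"y":0,"z":0,"wx":0,"wy":0,"wz":0,"hand":0.7}]' 15
python3 - <<'E'
from h import *
plan(585.8,-258,26,-7)
crop("side","pics/s14.png",300,220,380,280,9)
E
```

```text
[340.40743535 237.03418769]
time: 15.07
ee_pos: [0.5863, -0.2584, -0.0005]
tcp_rot: [0.0, 0.998, -0.063, 0.001]
force: [0.7, -0.2, -0.2]
opening: 0.0619
t 15.1 p [ 586.3 -258.4   30.2] yaw -7.2 j6 -0.47 F [ 0.7 -0.2 -0.2] open 61.9
turn [ 0.001 -0.001 -0.004] rows>= 1
shift before turn [-0.6 -0.4  4.2] after turn [-0.6 -0.4  4.2]
```

View pics/s14.png

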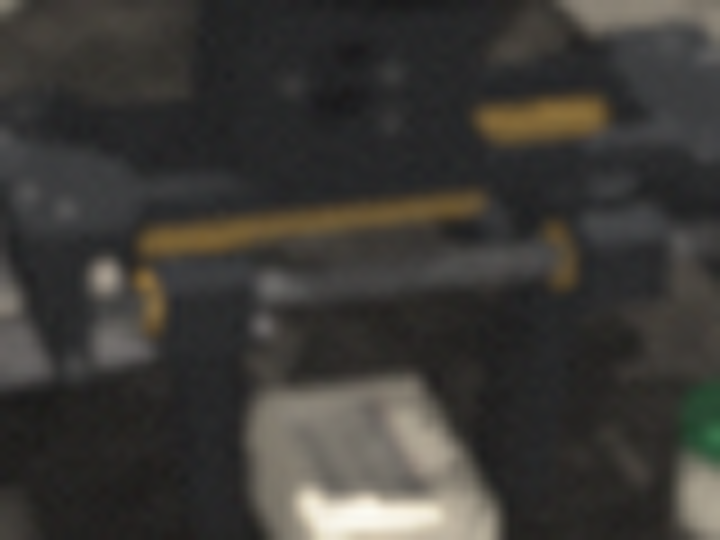

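```bash
python3 -m jog '[{"x":-0.5,"y":-0.3,"z":3,"wx":0,"wy":0,"wz":0,"hand":0.7},{"x":0,"y":0,"z":0,"wx":0,"wy":0,"wz":0,"hand":0.4},{"x":0,"y":0,"z":0,"wx":0,"wy":0,"wz":0,"hand":0.3},{"x":0,"y":0,"z":0,"wx":0,"wy":0,"wz":0,"hand":0.3},{"x":0,"y":0,"z":0,"wx":0,"wy":0,"wz":0,"hand":0.3},{"x":0,"y":0,"z":0,"wx":0,"wy":0,"wz":0,"hand":0.3}]' 15
python3 -m jog '[{"x":0,"y":0,"z":-10,"wx":0,"wy":0,"wz":0,"hand":0.3},{"x":0,"y":0,"z":-20,"wx":0,"wy":0,"wz":0,"hand":0.3},{"x":0,"y":0,"z":-20,"wx":0,"wy":0,"wz":0,"hand":0.3},{"x":0,"y":0,"z":-20,"wx":0,"wy":0,"wz":0,"hand":0.3},{"x":0,"y":0,"z":0,"wx":0,"wy":0,"wz":0.112,"hand":0.3},{"x":0,"y":0,"z":0,"wx":0,"wy":0,"wz":0.112,"hand":0.3},{"x":0,"y":0,"z":0,"wx":0,"wy":0,"wz":0.112,"hand":0.3},{"x":0,"y":0,"z":0,"wx":0,"wy":0,"wz":0.112,"hand":0.3},{"x":0,"y":0,"z":0,"wx":0,"wy":0,"wz":0.112,"hand":0.3},{"x":0,"y":0,"z":0,"wx":0,"wy":0,"wz":0.112,"hand":0.3},{"x":0,"y":0,"z":0,"wx":0,"wy":0,"wz":0.112,"hand":0.3},{"x":0,"y":0,"z":0,"wx":0,"wy":0,"wz":0.112,"hand":0.3},{"x":0,"y":0,"z":0,"wx":0,"wy":0,"wz":0.112,"hand":0.3},{"x":0,"y":0,"z":0,"wx":0,"wy":0,"wz":0.112,"hand":0.3},{"x":0,"y":0,"z":0,"wx":0,"wy":0,"wz":0.112,"hand":0.3},{"x":0,"y":0,"z":0,"wx":0,"wy":0,"wz":0.112,"hand":0.3},{"x":0,"y":0,"z":0,"wx":0,"wy":0,"wz":0.112,"hand":0.3},{"x":0,"y":0,"z":0,"wx":0,"wy":0,"wz":0,"hand":0.3}]'
python3 - <<'E'
from h import *
plan(505.3,-70.7,60,-90.57)
E
```

```text
time: 15.62
ee_pos: [0.5855, -0.2578, -0.0043]
tcp_rot: [0.0, 0.998, -0.063, 0.0]
force: [-0.7, -0.3, 2.3]
opening: 0.0447
time: 17.12
ee_pos: [0.5854, -0.2578, 0.0661]
tcp_rot: [0.0, -0.702, 0.712, -0.0]
force: [0.5, -0.7, 0.2]
opening: 0.0449
t 17.1 p [ 585.4 -257.8   96.8] yaw -90.9 j6 0.99 F [ 0.5 -0.7  0.2] open 44.9
turn [-0.    -0.    -0.005] rows>= 1
shift before turn [-185.9   83.    36.7] after turn [-186.3   82.    36.8]
```

```bash
python3 -m jog '[{"x":-23.3,"y":10.3,"z":0,"wx":0,"wy":0,"wz":-0.005,"hand":0.3},{"x":-23.3,"y":10.3,"z":0,"wx":0,"wy":0,"wz":0,"hand":0.3},{"x":-23.3,"y":10.3,"z":0,"wx":0,"wy":0,"wz":0,"hand":0.3},{"x":-23.3,"y":10.3,"z":0,"wx":0,"wy":0,"wz":0,"hand":0.3},{"x":-23.3,"y":10.3,"z":0,"wx":0,"wy":0,"wz":0,"hand":0.3},{"x":-23.3,"y":10.2,"z":5,"wx":0,"wy":0,"wz":0,"hand":0.3},{"x":-23.3,"y":10.2,"z":10,"wx":0,"wy":0,"wz":0,"hand":0.3},{"x":-23.2,"y":10.2,"z":10,"wx":0,"wy":0,"wz":0,"hand":0.3},{"x":0,"y":0,"z":10,"wx":0,"wy":0,"wz":0,"hand":0.3},{"x":0,"y":0,"z":0,"wx":0,"wy":0,"wz":0,"hand":0.3},{"x":0,"y":0,"z":0,"wx":0,"wy":0,"wz":0,"hand":0.3}]'
python3 - <<'E'
from h import *
plan(505.3,-70.7,33,-90.57)
crop("side","pics/s15.png",220,190,340,280,6)
crop("top","pics/t9.png",300,190,420,280,6)
E
```

```text
time: 18.03
ee_pos: [0.5049, -0.0711, 0.0308]
tcp_rot: [0.0, -0.706, 0.708, -0.0]
force: [0.5, -0.2, -0.4]
opening: 0.0449
t 18.0 p [504.9 -71.1  61.5] yaw -90.2 j6 1.20 F [ 0.5 -0.2 -0.4] open 44.9
turn [-0.    -0.     0.006] rows>= 1
shift before turn [-0.4 -0.4 28.5] after turn [-0.4 -0.4 28.5]
```

View pics/s15.png

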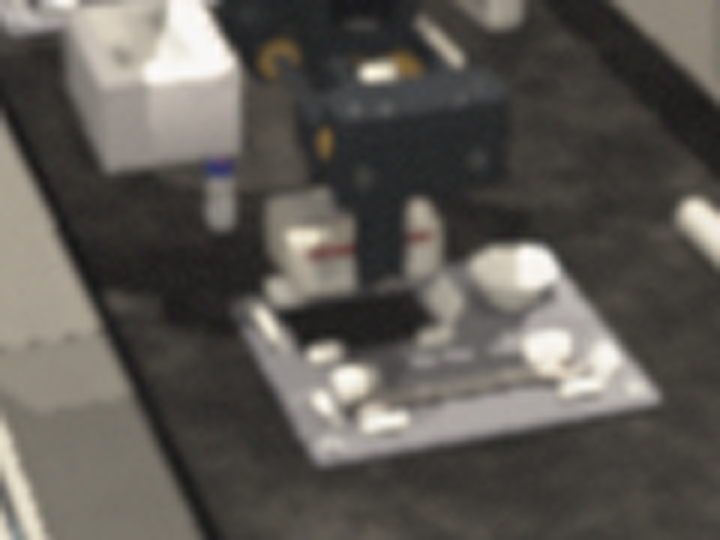

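View pics/t9.png

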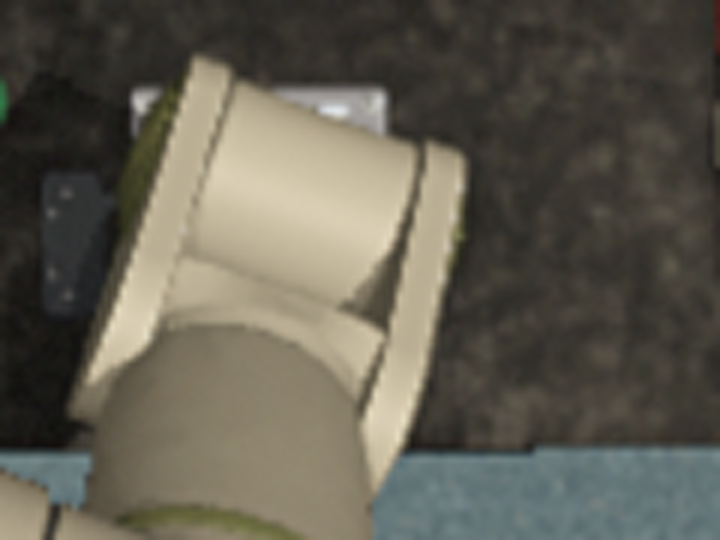

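```bash
python3 -m jog '[{"x":-0.4,"y":-0.4,"z":6,"wx":0,"wy":0,"wz":0.006,"hand":0.3},{"x":0,"y":0,"z":6,"wx":0,"wy":0,"wz":0,"hand":0.3},{"x":0,"y":0,"z":5,"wx":0,"wy":0,"wz":0,"hand":0.3},{"x":0,"y":0,"z":4,"wx":0,"wy":0,"wz":0,"hand":0.3},{"x":0,"y":0,"z":3,"wx":0,"wy":0,"wz":0,"hand":0.3},{"x":0,"y":0,"z":2,"wx":0,"wy":0,"wz":0,"hand":0.3},{"x":0,"y":0,"z":2,"wx":0,"wy":0,"wz":0,"hand":0.3},{"x":0,"y":0,"z":0,"wx":0,"wy":0,"wz":0,"hand":0.3},{"x":0,"y":0,"z":0,"wx":0,"wy":0,"wz":0,"hand":0.3}]'
python3 - <<'E'
from h import *
plan(505.3,-70.7,33,-90.57)
crop("side","pics/s16.png",220,190,340,280,6)
E
```

```text
time: 18.88
ee_pos: [0.505, -0.0705, 0.0024]
tcp_rot: [0.0, -0.703, 0.711, 0.0]
force: [-0.0, 0.1, -1.4]
opening: 0.045
t 18.9 p [505.  -70.5  33.1] yaw -90.7 j6 1.21 F [-0.   0.1 -1.4] open 45.0
turn [ 0.     0.    -0.002] rows>= 1
shift before turn [ 0.2 -0.3  0.1] after turn [ 0.2 -0.3  0.1]
```

View pics/s16.png

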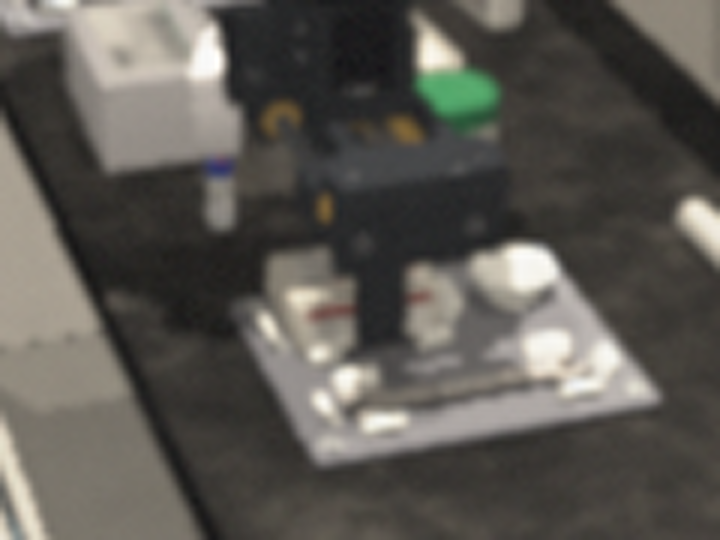

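```bash
python3 -m jog '[{"x":0,"y":0,"z":0,"wx":0,"wy":0,"wz":0,"hand":0.66},{"x":0,"y":0,"z":0,"wx":0,"wy":0,"wz":0,"hand":0.66},{"x":0,"y":0,"z":0,"wx":0,"wy":0,"wz":0,"hand":0.66},{"x":0,"y":0,"z":-5,"wx":0,"wy":0,"wz":0,"hand":0.66},{"x":0,"y":0,"z":-30,"wx":0,"wy":0,"wz":0,"hand":0.66},{"x":0,"y":0,"z":-35,"wx":0,"wy":0,"wz":0,"hand":0.5},{"x":-39,"y":10,"z":0,"wx":0,"wy":0,"wz":0,"hand":0.4},{"x":-39,"y":10,"z":0,"wx":0,"wy":0,"wz":0,"hand":0.4},{"x":-39,"y":9,"z":0,"wx":0,"wy":0,"wz":0,"hand":0.4},{"x":0,"y":0,"z":0,"wx":0,"wy":0,"wz":0,"hand":0.4},{"x":0,"y":0,"z":0,"wx":0,"wy":0,"wz":0,"hand":0.4}]' 10
python3 - <<'E'
from h import *
plan(476.4,46.6,60,-90.57)
crop("side","pics/s17.png",200,170,340,275,5.5)
crop("top","pics/t10.png",240,180,380,285,5.5)
E
```

```text
time: 19.85
ee_pos: [0.477, 0.0484, 0.073]
tcp_rot: [0.0, -0.704, 0.71, -0.0]
force: [-0.2, -0.2, -1.3]
opening: 0.0353
t 19.9 p [477.   48.4 103.7] yaw -90.5 j6 1.43 F [-0.2 -0.2 -1.3] open 35.3
turn [-0.    -0.     0.001] rows>= 1
shift before turn [ 1.8  0.6 43.7] after turn [ 1.8  0.6 43.7]
```

View pics/s17.png

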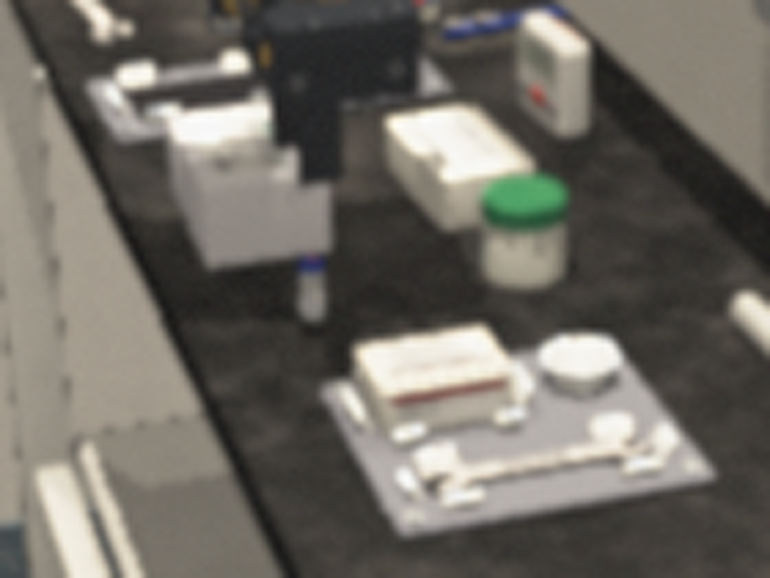

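View pics/t10.png

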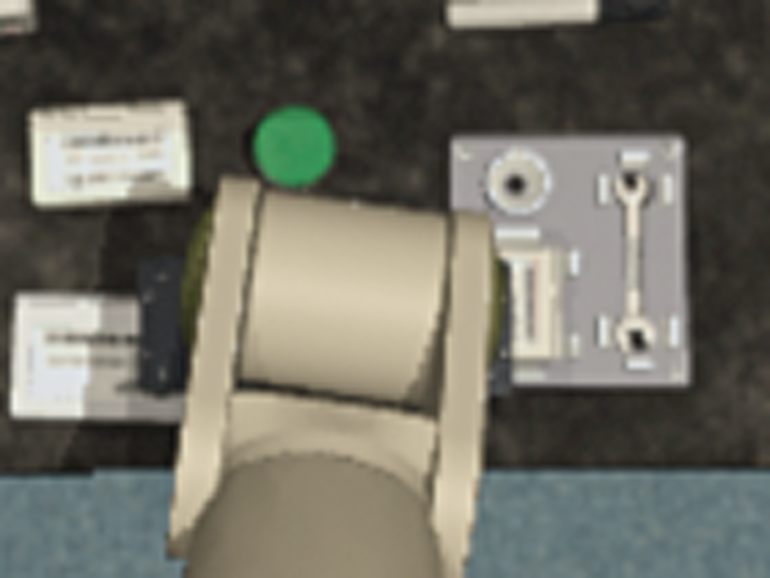

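```bash
python3 -m jog '[{"x":1.8,"y":0.6,"z":15,"wx":0,"wy":0,"wz":0,"hand":0.4},{"x":0,"y":0,"z":20,"wx":0,"wy":0,"wz":0,"hand":0.4},{"x":0,"y":0,"z":15,"wx":0,"wy":0,"wz":0,"hand":0.4},{"x":0,"y":0,"z":10,"wx":0,"wy":0,"wz":0,"hand":0.4},{"x":0,"y":0,"z":5,"wx":0,"wy":0,"wz":0,"hand":0.4},{"x":0,"y":0,"z":0,"wx":0,"wy":0,"wz":0,"hand":0.4},{"x":0,"y":0,"z":0,"wx":0,"wy":0,"wz":0,"hand":0.4}]' 10
python3 - <<'E'
from h import *
plan(476.4,46.6,38.5,-90.57)
crop("side","pics/s18.png",220,180,300,240,9)
E
```

```text
time: 20.53
ee_pos: [0.4772, 0.0443, 0.0077]
tcp_rot: [0.0, -0.702, 0.712, -0.0]
force: [0.3, 1.1, 1.0]
opening: 0.0355
t 20.5 p [477.2  44.3  38.4] yaw -90.8 j6 1.43 F [0.3 1.1 1. ] open 35.5
turn [-0.    -0.    -0.003] rows>= 1
shift before turn [-2.3  0.8 -0.1] after turn [-2.3  0.8 -0.1]
```

View pics/s18.png

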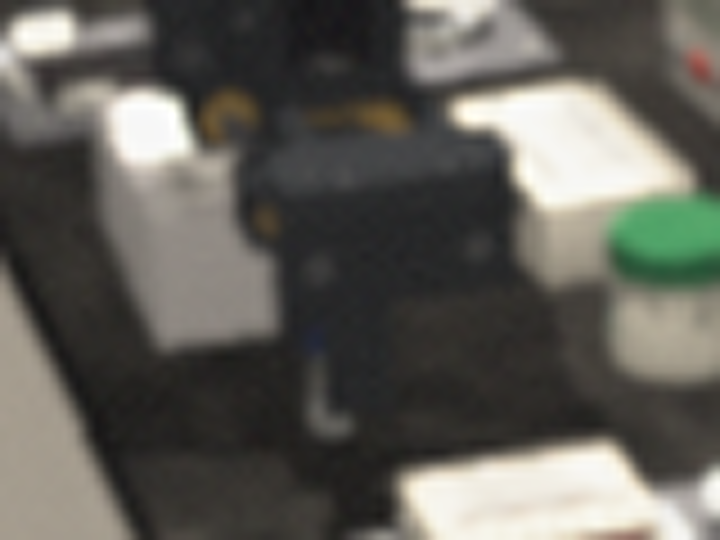

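```bash
python3 -m jog '[{"x":-2.2,"y":0.7,"z":0,"wx":0,"wy":0,"wz":0,"hand":0.4},{"x":0,"y":0,"z":0,"wx":0,"wy":0,"wz":0,"hand":0.2},{"x":0,"y":0,"z":0,"wx":0,"wy":0,"wz":0,"hand":0},{"x":0,"y":0,"z":0,"wx":0,"wy":0,"wz":0,"hand":0},{"x":0,"y":0,"z":0,"wx":0,"wy":0,"wz":0,"hand":0},{"x":0,"y":0,"z":0,"wx":0,"wy":0,"wz":0,"hand":0},{"x":0,"y":0,"z":0,"wx":0,"wy":0,"wz":0,"hand":0}]' 10
python3 -m jog '[{"x":0,"y":0,"z":-5,"wx":0,"wy":0,"wz":0,"hand":0},{"x":0,"y":0,"z":-15,"wx":0,"wy":0,"wz":0,"hand":0},{"x":0,"y":0,"z":-20,"wx":0,"wy":0,"wz":0,"hand":0},{"x":0,"y":0,"z":-20,"wx":0,"wy":0,"wz":0,"hand":0},{"x":0,"y":0,"z":0,"wx":0,"wy":0,"wz":0,"hand":0},{"x":0,"y":0,"z":0,"wx":0,"wy":0,"wz":0,"hand":0}]'
python3 - <<'E'
from h import *
plan(574.3,-71.4,90,-90.57)
crop("side","pics/s19.png",220,180,300,240,9)
E
```

```text
time: 21.17
ee_pos: [0.4762, 0.0473, 0.0075]
tcp_rot: [0.0, -0.703, 0.711, -0.0]
force: [-0.4, 0.7, 1.6]
opening: 0.0114
time: 21.67
ee_pos: [0.4764, 0.0472, 0.0681]
tcp_rot: [0.001, -0.703, 0.711, -0.001]
force: [-0.6, -0.0, -0.7]
opening: 0.011
t 21.7 p [476.4  47.2  98.8] yaw -90.7 j6 1.43 F [-0.6 -0.  -0.7] open 11.0
turn [-0.002 -0.    -0.002] rows>= 1
shift before turn [117.4 -99.3   9.1] after turn [117.6 -99.1   8.8]
```

View pics/s19.png

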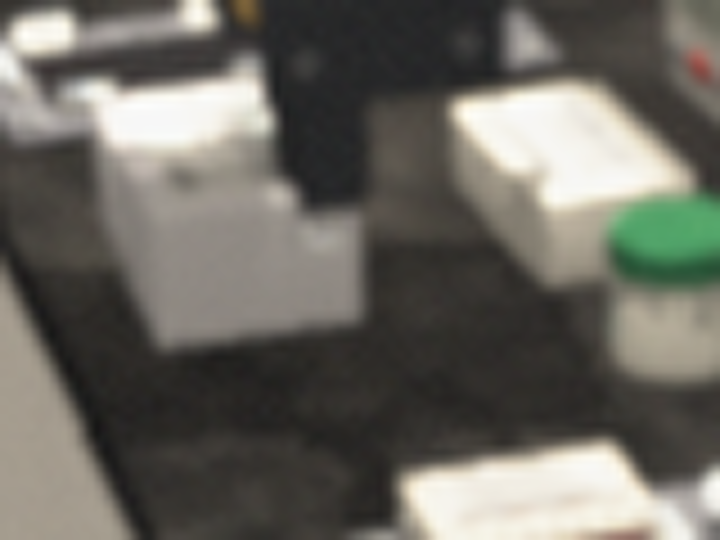

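```bash
python3 -m jog '[{"x":23.5,"y":-19.8,"z":0,"wx":0,"wy":0,"wz":0,"hand":0},{"x":23.5,"y":-19.8,"z":0,"wx":0,"wy":0,"wz":0,"hand":0},{"x":23.5,"y":-19.8,"z":0,"wx":0,"wy":0,"wz":0,"hand":0},{"x":23.5,"y":-19.8,"z":0,"wx":0,"wy":0,"wz":0,"hand":0},{"x":23.5,"y":-19.8,"z":0,"wx":0,"wy":0,"wz":0,"hand":0},{"x":0,"y":0,"z":20,"wx":0,"wy":0,"wz":0,"hand":0},{"x":0,"y":0,"z":10,"wx":0,"wy":0,"wz":0,"hand":0},{"x":0,"y":0,"z":0,"wx":0,"wy":0,"wz":0,"hand":0},{"x":0,"y":0,"z":0,"wx":0,"wy":0,"wz":0,"hand":0}]'
python3 - <<'E'
from h import *
plan(574.3,-71.4,44.5,-90.57)
crop("side","pics/s20.png",260,180,340,240,9)
E
```

```text
time: 22.47
ee_pos: [0.5726, -0.0706, 0.0364]
tcp_rot: [-0.001, -0.703, 0.711, 0.002]
force: [-0.1, -0.7, 1.0]
opening: 0.0114
t 22.5 p [572.6 -70.6  67.1] yaw -90.7 j6 1.25 F [-0.1 -0.7  1. ] open 11.4
turn [ 0.003  0.001 -0.002] rows>= 1
shift before turn [ 0.8 -1.8 22.6] after turn [ 0.8 -1.8 22.6]
```

View pics/s20.png

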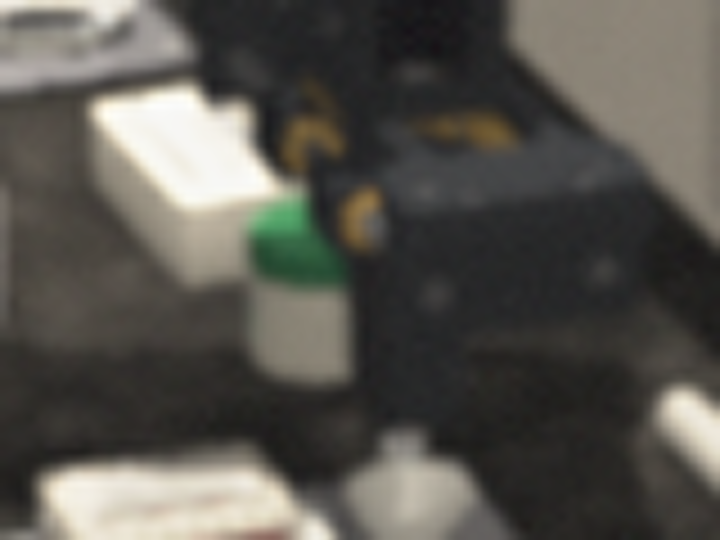

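```bash
python3 -m jog '[{"x":0.8,"y":-1.6,"z":3,"wx":0,"wy":0,"wz":0,"hand":0},{"x":0,"y":0,"z":5,"wx":0,"wy":0,"wz":0,"hand":0},{"x":0,"y":0,"z":5,"wx":0,"wy":0,"wz":0,"hand":0},{"x":0,"y":0,"z":4,"wx":0,"wy":0,"wz":0,"hand":0},{"x":0,"y":0,"z":2,"wx":0,"wy":0,"wz":0,"hand":0},{"x":0,"y":0,"z":0,"wx":0,"wy":0,"wz":0,"hand":0},{"x":0,"y":0,"z":0,"wx":0,"wy":0,"wz":0,"hand":0}]'
python3 -m jog '[{"x":0,"y":0,"z":1.5,"wx":0,"wy":0,"wz":0,"hand":0},{"x":0,"y":0,"z":1,"wx":0,"wy":0,"wz":0,"hand":0},{"x":0,"y":0,"z":0,"wx":0,"wy":0,"wz":0,"hand":0},{"x":0,"y":0,"z":0,"wx":0,"wy":0,"wz":0,"hand":0}]'
python3 - <<'E'
from h import *
plan(574.3,-71.4,44.5,-90.57)
crop("side","pics/s21.png",260,180,340,240,9)
E
```

```text
time: 23.1
ee_pos: [0.5752, -0.0723, 0.0184]
tcp_rot: [-0.0, -0.703, 0.711, 0.0]
force: [0.8, -0.5, 0.4]
opening: 0.0115
time: 23.43
ee_pos: [0.5752, -0.0723, 0.0159]
tcp_rot: [-0.0, -0.703, 0.711, 0.0]
force: [0.4, 0.2, 0.5]
opening: 0.0111
t 23.4 p [575.2 -72.3  46.6] yaw -90.7 j6 1.25 F [0.4 0.2 0.5] open 11.1
turn [ 0.     0.    -0.002] rows>= 1
shift before turn [-0.9  0.9  2.1] after turn [-0.9  0.9  2.1]
```

View pics/s21.png

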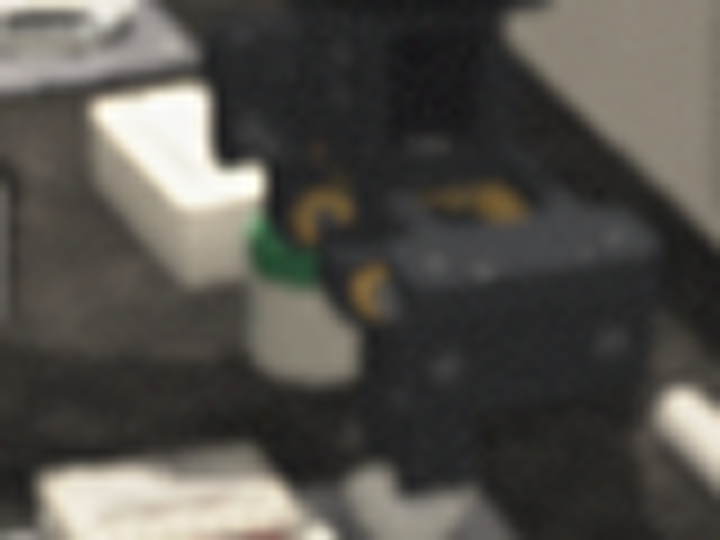

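```bash
python3 -m jog '[{"x":-0.8,"y":0.8,"z":1,"wx":0,"wy":0,"wz":0,"hand":0},{"x":0,"y":0,"z":1,"wx":0,"wy":0,"wz":0,"hand":0},{"x":0,"y":0,"z":0,"wx":0,"wy":0,"wz":0,"hand":0},{"x":0,"y":0,"z":0,"wx":0,"wy":0,"wz":0,"hand":0}]'
python3 -m jog '[{"x":0,"y":0,"z":0,"wx":0,"wy":0,"wz":0,"hand":0.3},{"x":0,"y":0,"z":0,"wx":0,"wy":0,"wz":0,"hand":0.3},{"x":0,"y":0,"z":0,"wx":0,"wy":0,"wz":0,"hand":0.3},{"x":0,"y":0,"z":-5,"wx":0,"wy":0,"wz":0,"hand":0.3},{"x":0,"y":0,"z":-20,"wx":0,"wy":0,"wz":0,"hand":0.3},{"x":0,"y":0,"z":-30,"wx":0,"wy":0,"wz":0,"hand":0.68},{"x":0,"y":0,"z":-20,"wx":0,"wy":0,"wz":0,"hand":0.68},{"x":0,"y":0,"z":0,"wx":0,"wy":0,"wz":0,"hand":0.68},{"x":0,"y":0,"z":0,"wx":0,"wy":0,"wz":0,"hand":0.68}]'
python3 - <<'E'
from h import *
plan(591.5,57,41,-90.57)
crop("side","pics/s22.png",240,180,340,255,7.5)
E
```

```text
time: 23.82
ee_pos: [0.5744, -0.0714, 0.0139]
tcp_rot: [-0.0, -0.703, 0.711, 0.0]
force: [0.5, 0.7, -0.2]
opening: 0.0109
time: 24.57
ee_pos: [0.5747, -0.0716, 0.0898]
tcp_rot: [0.0, -0.703, 0.711, -0.001]
force: [-0.8, -0.2, -0.1]
opening: 0.0509
t 24.6 p [574.7 -71.6 120.5] yaw -90.7 j6 1.25 F [-0.8 -0.2 -0.1] open 50.9
turn [-0.002 -0.001 -0.002] rows>= 1
shift before turn [-128.8  -15.    79.5] after turn [-128.7  -15.5   79.5]
```

View pics/s22.png

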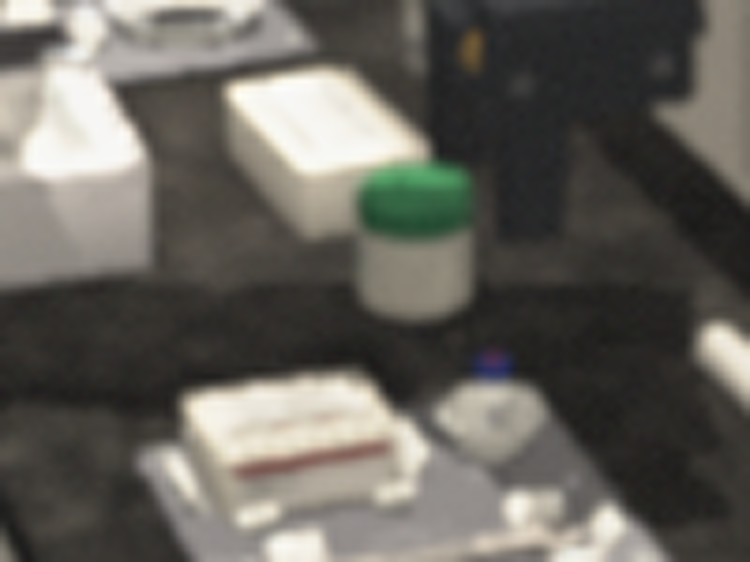

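```bash
python3 -m jog '[{"x":-32,"y":-3.9,"z":0,"wx":0,"wy":0,"wz":0,"hand":0.68},{"x":-32,"y":-3.9,"z":0,"wx":0,"wy":0,"wz":0,"hand":0.68},{"x":-32,"y":-3.9,"z":0,"wx":0,"wy":0,"wz":0,"hand":0.68},{"x":-32.7,"y":-3.8,"z":0,"wx":0,"wy":0,"wz":0,"hand":0.68},{"x":0,"y":0,"z":10,"wx":0,"wy":0,"wz":0,"hand":0.68},{"x":0,"y":0,"z":10,"wx":0,"wy":0,"wz":0,"hand":0.68},{"x":0,"y":0,"z":0,"wx":0,"wy":0,"wz":0,"hand":0.68},{"x":0,"y":0,"z":0,"wx":0,"wy":0,"wz":0,"hand":0.68}]' 15
python3 - <<'E'
from h import *
plan(591.5,57,41,-90.57)
crop("side","pics/s23.png",240,160,340,235,7.5)
E
```

```text
time: 25.28
ee_pos: [0.5908, 0.056, 0.0675]
tcp_rot: [-0.001, -0.702, 0.712, 0.001]
force: [-0.7, -0.8, 0.3]
opening: 0.06
t 25.3 p [590.8  56.   98.2] yaw -90.8 j6 1.48 F [-0.7 -0.8  0.3] open 60.0
turn [ 0.003  0.    -0.004] rows>= 1
shift before turn [-1.1 -0.8 57.2] after turn [-1.1 -0.6 57.2]
```

View pics/s23.png

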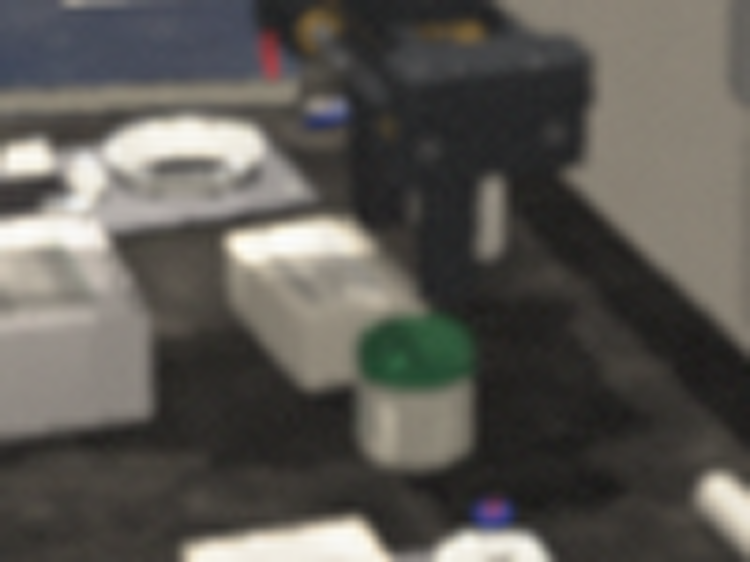

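```bash
python3 -m jog '[{"x":-1,"y":-0.6,"z":15,"wx":0,"wy":0,"wz":0,"hand":0.68},{"x":0,"y":0,"z":15,"wx":0,"wy":0,"wz":0,"hand":0.68},{"x":0,"y":0,"z":12,"wx":0,"wy":0,"wz":0,"hand":0.68},{"x":0,"y":0,"z":10,"wx":0,"wy":0,"wz":0,"hand":0.68},{"x":0,"y":0,"z":5,"wx":0,"wy":0,"wz":0,"hand":0.68},{"x":0,"y":0,"z":0,"wx":0,"wy":0,"wz":0,"hand":0.68},{"x":0,"y":0,"z":0,"wx":0,"wy":0,"wz":0,"hand":0.68}]'
python3 - <<'E'
from h import *
plan(591.5,57,41,-90.57)
E
```

```text
time: 25.92
ee_pos: [0.5924, 0.0577, 0.0123]
tcp_rot: [0.0, -0.703, 0.712, -0.0]
force: [0.5, 0.2, -0.1]
opening: 0.0598
t 25.9 p [592.4  57.7  43. ] yaw -90.7 j6 1.48 F [ 0.5  0.2 -0.1] open 59.8
turn [-0.    -0.    -0.003] rows>= 1
shift before turn [0.7 0.9 2. ] after turn [0.7 0.9 2. ]
```

```bash
python3 -m jog '[{"x":0.7,"y":0.8,"z":2,"wx":0,"wy":0,"wz":0,"hand":0.68},{"x":0,"y":0,"z":0,"wx":0,"wy":0,"wz":0,"hand":0.5},{"x":0,"y":0,"z":0,"wx":0,"wy":0,"wz":0,"hand":0.4},{"x":0,"y":0,"z":0,"wx":0,"wy":0,"wz":0,"hand":0.35},{"x":0,"y":0,"z":0,"wx":0,"wy":0,"wz":0,"hand":0.35},{"x":0,"y":0,"z":0,"wx":0,"wy":0,"wz":0,"hand":0.35}]' 15
python3 -m jog '[{"x":0,"y":0,"z":-5,"wx":0,"wy":0,"wz":0,"hand":0.35},{"x":0,"y":0,"z":-15,"wx":0,"wy":0,"wz":0,"hand":0.35},{"x":0,"y":0,"z":-20,"wx":0,"wy":0,"wz":0,"hand":0.35},{"x":0,"y":0,"z":-30,"wx":0,"wy":0,"wz":0,"hand":0.35},{"x":0,"y":0,"z":0,"wx":0,"wy":0,"wz":0,"hand":0.35},{"x":0,"y":0,"z":0,"wx":0,"wy":0,"wz":0,"hand":0.35}]'
python3 - <<'E'
from h import *
plan(582,334.7,90,-90.57)
crop("side","pics/s24.png",240,140,340,215,7.5)
E
```

```text
time: 26.42
ee_pos: [0.5915, 0.0573, 0.0103]
tcp_rot: [0.0, -0.703, 0.711, -0.0]
force: [-0.2, -0.5, 3.1]
opening: 0.0438
time: 26.92
ee_pos: [0.592, 0.0574, 0.0814]
tcp_rot: [0.001, -0.703, 0.711, -0.001]
force: [-0.5, -0.3, -1.2]
opening: 0.0438
t 26.9 p [592.   57.4 112.1] yaw -90.7 j6 1.48 F [-0.5 -0.3 -1.2] open 43.8
turn [-0.003 -0.    -0.002] rows>= 1
shift before turn [-277.2   13.4   22. ] after turn [-277.2   12.7   22.1]
```

View pics/s24.png

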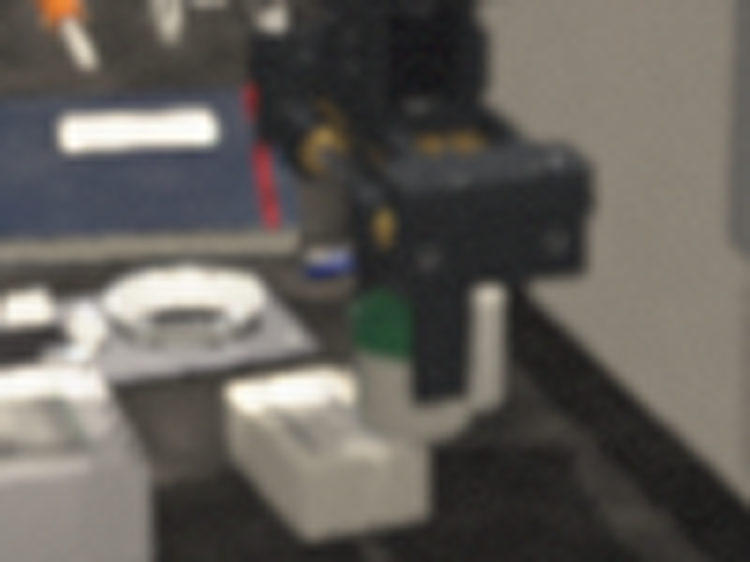

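```bash
python3 -m jog '[{"x":-30.8,"y":1.5,"z":0,"wx":0,"wy":0,"wz":0,"hand":0.35},{"x":-30.8,"y":1.4,"z":0,"wx":0,"wy":0,"wz":0,"hand":0.35},{"x":-30.8,"y":1.4,"z":0,"wx":0,"wy":0,"wz":0,"hand":0.35},{"x":-30.8,"y":1.4,"z":0,"wx":0,"wy":0,"wz":0,"hand":0.35},{"x":-30.8,"y":1.4,"z":0,"wx":0,"wy":0,"wz":0,"hand":0.35},{"x":-30.8,"y":1.4,"z":0,"wx":0,"wy":0,"wz":0,"hand":0.35},{"x":-30.8,"y":1.4,"z":0,"wx":0,"wy":0,"wz":0,"hand":0.35},{"x":-30.8,"y":1.4,"z":0,"wx":0,"wy":0,"wz":0,"hand":0.35},{"x":-30.8,"y":1.4,"z":0,"wx":0,"wy":0,"wz":0,"hand":0.35},{"x":0,"y":0,"z":15,"wx":0,"wy":0,"wz":0,"hand":0.35},{"x":0,"y":0,"z":15,"wx":0,"wy":0,"wz":0,"hand":0.35},{"x":0,"y":0,"z":0,"wx":0,"wy":0,"wz":0,"hand":0.35},{"x":0,"y":0,"z":0,"wx":0,"wy":0,"wz":0,"hand":0.35}]'
python3 - <<'E'
from h import *
c=camera("top"); print(onz(c,205.4,211.8,.006),onz(c,205.2,211.8,.018))
plan(582,334.7,46.5,-90.57)
crop("side","pics/s25.png",220,130,320,205,7.5)
E
```

```text
time: 28.05
ee_pos: [0.5812, 0.3343, 0.0483]
tcp_rot: [-0.002, -0.703, 0.711, 0.001]
force: [0.0, 0.2, -0.1]
opening: 0.0438
[0.58194668 0.33504175 0.006     ] [0.58016298 0.33373118 0.018     ]
t 28.1 p [581.9 334.3  80.2] yaw -90.7 j6 1.93 F [-0.2  0.2  0.4] open 44.0
turn [ 0.001 -0.    -0.003] rows>= 1
shift before turn [-0.4 -0.1 33.7] after turn [-0.4 -0.1 33.7]
```

View pics/s25.png

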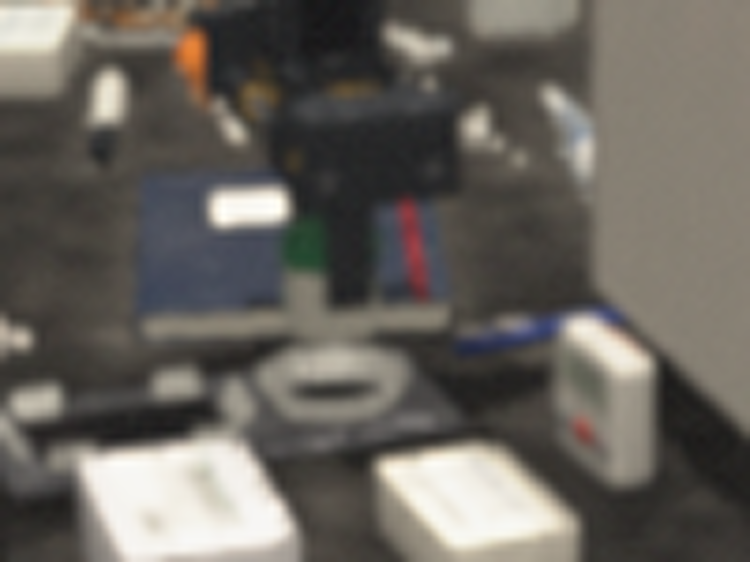

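```bash
python3 -m jog '[{"x":-0.3,"y":0,"z":8,"wx":0,"wy":0,"wz":0,"hand":0.35},{"x":0,"y":0,"z":8,"wx":0,"wy":0,"wz":0,"hand":0.35},{"x":0,"y":0,"z":6,"wx":0,"wy":0,"wz":0,"hand":0.35},{"x":0,"y":0,"z":5,"wx":0,"wy":0,"wz":0,"hand":0.35},{"x":0,"y":0,"z":3,"wx":0,"wy":0,"wz":0,"hand":0.35},{"x":0,"y":0,"z":2,"wx":0,"wy":0,"wz":0,"hand":0.35},{"x":0,"y":0,"z":0,"wx":0,"wy":0,"wz":0,"hand":0.35},{"x":0,"y":0,"z":0,"wx":0,"wy":0,"wz":0,"hand":0.35}]'
python3 - <<'E'
from h import *
plan(582,334.7,47,-90.57)
crop("side","pics/s26.png",220,130,320,205,7.5)
E
```

```text
time: 28.82
ee_pos: [0.5821, 0.335, 0.0181]
tcp_rot: [0.0, -0.703, 0.711, -0.0]
force: [0.5, 0.5, -0.3]
opening: 0.0439
t 28.8 p [582.1 335.   48.8] yaw -90.7 j6 1.93 F [ 0.5  0.5 -0.3] open 43.9
turn [-0.     0.    -0.002] rows>= 1
shift before turn [0.3 0.1 1.8] after turn [0.3 0.1 1.8]
```

View pics/s26.png

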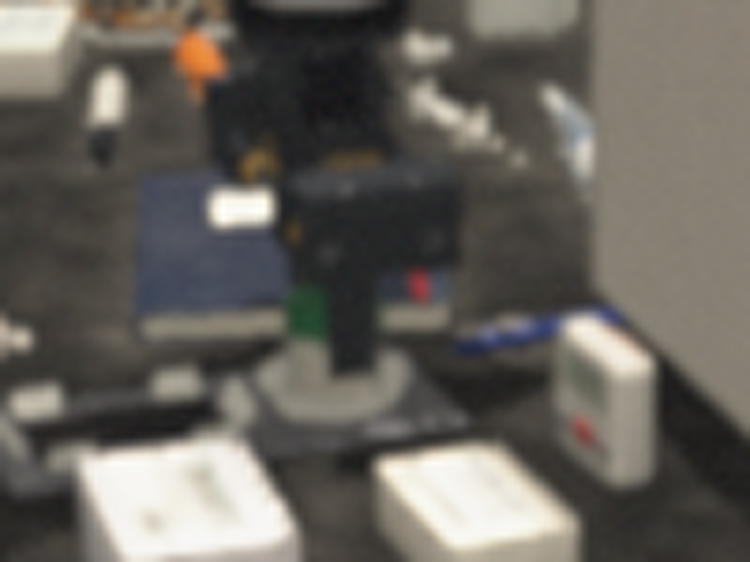

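```bash
python3 -m jog '[{"x":0,"y":0,"z":1.5,"wx":0,"wy":0,"wz":0,"hand":0.35},{"x":0,"y":0,"z":0,"wx":0,"wy":0,"wz":0,"hand":0.35},{"x":0,"y":0,"z":0,"wx":0,"wy":0,"wz":0,"hand":0.35},{"x":0,"y":0,"z":0,"wx":0,"wy":0,"wz":0,"hand":0.72},{"x":0,"y":0,"z":0,"wx":0,"wy":0,"wz":0,"hand":0.72},{"x":0,"y":0,"z":0,"wx":0,"wy":0,"wz":0,"hand":0.72},{"x":0,"y":0,"z":-5,"wx":0,"wy":0,"wz":0,"hand":0.72},{"x":0,"y":0,"z":-25,"wx":0,"wy":0,"wz":0,"hand":0.72},{"x":0,"y":0,"z":-30,"wx":0,"wy":0,"wz":0,"hand":0.72},{"x":0,"y":0,"z":-25,"wx":0,"wy":0,"wz":0,"hand":0.72},{"x":0,"y":0,"z":0,"wx":0,"wy":0,"wz":0,"hand":0.72},{"x":0,"y":0,"z":0,"wx":0,"wy":0,"wz":0,"hand":0.72}]'
python3 - <<'E'
from h import *
plan(589.5,161.7,120,2.9)
crop("side","pics/s27.png",220,130,320,205,7.5)
E
```

```text
time: 29.87
ee_pos: [0.5825, 0.3352, 0.1032]
tcp_rot: [0.001, -0.703, 0.711, -0.001]
force: [-0.3, -0.3, -0.9]
opening: 0.0636
t 29.9 p [582.5 335.2 133.9] yaw -90.7 j6 1.93 F [-0.3 -0.3 -0.9] open 63.6
turn [-0.003 -0.002 -1.634] rows>= 14
shift before turn [173.4  -9.1  13.7] after turn [ -1.8 173.6  13.9]
```

View pics/s27.png

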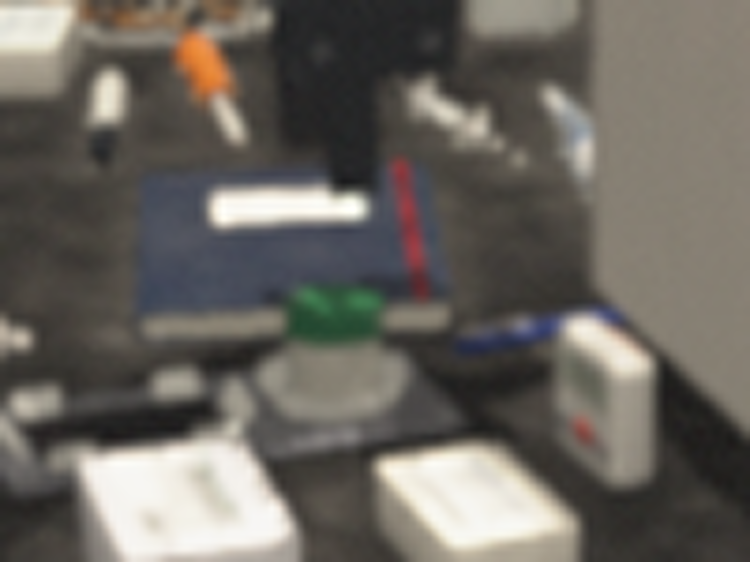

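```bash
python3 -m jog '[{"x":29,"y":6.7,"z":0,"wx":0,"wy":0,"wz":0,"hand":0.75},{"x":29,"y":6.7,"z":0,"wx":0,"wy":0,"wz":0,"hand":0.75},{"x":29,"y":6.7,"z":0,"wx":0,"wy":0,"wz":0,"hand":0.75},{"x":29,"y":6.7,"z":0,"wx":0,"wy":0,"wz":0,"hand":0.75},{"x":29,"y":6.7,"z":0,"wx":0,"wy":0,"wz":0,"hand":0.75},{"x":29,"y":6.7,"z":0,"wx":0,"wy":0,"wz":0,"hand":0.75},{"x":0,"y":0,"z":0,"wx":0,"wy":0,"wz":0,"hand":0.75}]' 15
python3 -m jog '[{"x":0,"y":0,"z":0,"wx":0,"wy":0,"wz":-0.117,"hand":0.75},{"x":0,"y":0,"z":0,"wx":0,"wy":0,"wz":-0.117,"hand":0.75},{"x":0,"y":0,"z":0,"wx":0,"wy":0,"wz":-0.117,"hand":0.75},{"x":0,"y":0,"z":0,"wx":0,"wy":0,"wz":-0.117,"hand":0.75},{"x":0,"y":0,"z":0,"wx":0,"wy":0,"wz":-0.117,"hand":0.75},{"x":0,"y":0,"z":0,"wx":0,"wy":0,"wz":-0.117,"hand":0.75},{"x":0,"y":0,"z":0,"wx":0,"wy":0,"wz":-0.117,"hand":0.75},{"x":0,"y":0,"z":0,"wx":0,"wy":0,"wz":-0.117,"hand":0.75},{"x":0,"y":0,"z":0,"wx":0,"wy":0,"wz":-0.117,"hand":0.75},{"x":0,"y":0,"z":0,"wx":0,"wy":0,"wz":-0.117,"hand":0.75},{"x":0,"y":0,"z":0,"wx":0,"wy":0,"wz":-0.117,"hand":0.75},{"x":0,"y":0,"z":0,"wx":0,"wy":0,"wz":-0.117,"hand":0.75},{"x":0,"y":0,"z":0,"wx":0,"wy":0,"wz":-0.117,"hand":0.75},{"x":0,"y":0,"z":0,"wx":0,"wy":0,"wz":-0.117,"hand":0.75},{"x":0,"y":0,"z":0,"wx":0,"wy":0,"wz":0,"hand":0.75},{"x":0,"y":0,"z":0,"wx":0,"wy":0,"wz":0,"hand":0.75}]'
python3 - <<'E'
from h import *
plan(590,161.7,80,2.9)
crop("side","pics/s28.png",220,110,380,230,5)
crop("top","pics/t11.png",180,120,340,240,5)
E
```

```text
time: 30.5
ee_pos: [0.5381, 0.1576, 0.1002]
tcp_rot: [-0.002, -0.702, 0.713, 0.001]
force: [0.7, 0.5, 1.0]
opening: 0.0664
time: 31.83
ee_pos: [0.5393, 0.1618, 0.1006]
tcp_rot: [-0.0, 1.0, 0.026, -0.001]
force: [0.4, -0.8, -0.8]
opening: 0.0659
t 31.8 p [539.3 161.8 131.3] yaw 3.0 j6 0.03 F [ 0.4 -0.8 -0.8] open 65.9
turn [-0.     0.002  0.001] rows>= 1
shift before turn [50.7  2.7 51.2] after turn [50.6  2.6 51.3]
```

View pics/s28.png

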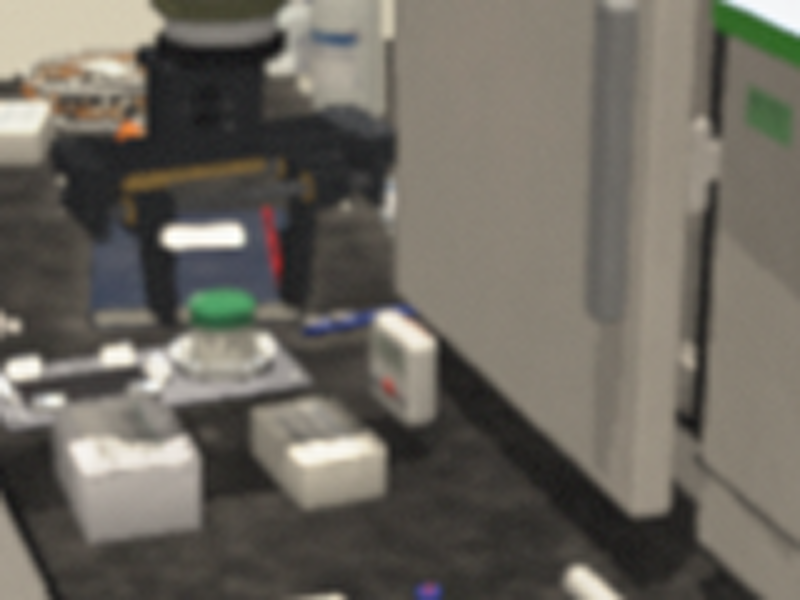

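View pics/t11.png

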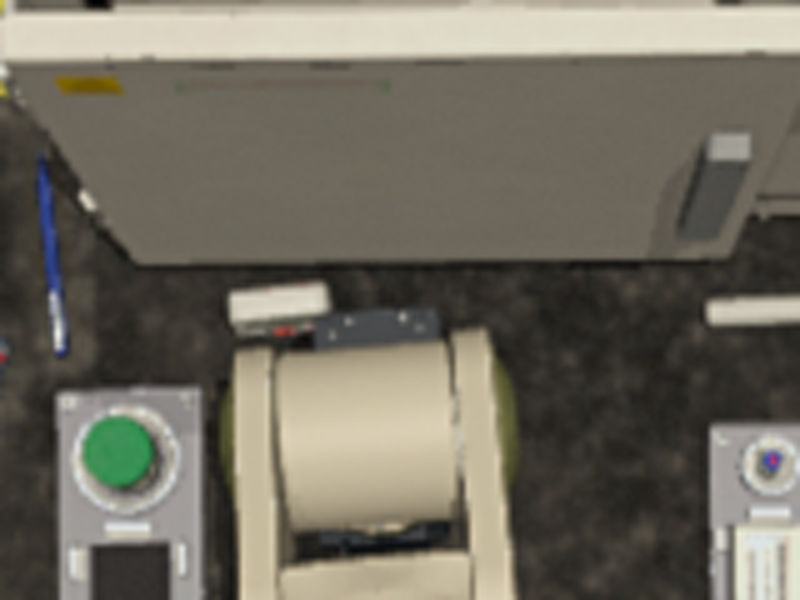

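```bash
python3 - <<'E'
from h import *
c=camera("top")
for z in(.17,.2,.23): print("body",z,onz(c,255,182,z)[:2])
for z in(.25,.3,.35,.4): print("wrist",z,onz(c,270,186,z)[:2])
for z in(.05,.2): print("door",z,onz(c,255,172.5,.05)[:2])
for z in(.05,.15,.2,.25): print("door handle bottom front",z,onz(c,316.5,167.5,z)[:2])
E
```

```text
body 0.17 [0.6414775  0.16872533]
body 0.2 [0.63495818 0.16726928]
body 0.23 [0.62843885 0.16581324]
wrist 0.25 [0.61288322 0.12517919]
wrist 0.3 [0.60250407 0.1244735 ]
wrist 0.35 [0.59212491 0.12376781]
wrist 0.4 [0.58174576 0.12306212]
door 0.05 [0.69777294 0.17446206]
door 0.2 [0.69777294 0.17446206]
door handle bottom front 0.05 [ 0.71165436 -0.01742553]
door handle bottom front 0.15 [ 0.68666221 -0.00808287]
door handle bottom front 0.2 [ 0.67416614 -0.00341154]
door handle bottom front 0.25 [0.66167006 0.00125979]
```

```bash
python3 -m jog '[{"x":10,"y":0.6,"z":0,"wx":0,"wy":0,"wz":0,"hand":0.75},{"x":12,"y":0.6,"z":0,"wx":0,"wy":0,"wz":0,"hand":0.75},{"x":12,"y":0.6,"z":0,"wx":0,"wy":0,"wz":0,"hand":0.75},{"x":8,"y":0.6,"z":0,"wx":0,"wy":0,"wz":0,"hand":0.75},{"x":5,"y":0.3,"z":0,"wx":0,"wy":0,"wz":0,"hand":0.75},{"x":2,"y":0,"z":0,"wx":0,"wy":0,"wz":0,"hand":0.75},{"x":0,"y":0,"z":0,"wx":0,"wy":0,"wz":0,"hand":0.75},{"x":0,"y":0,"z":0,"wx":0,"wy":0,"wz":0,"hand":0.75}]'
python3 - <<'E'
from h import *
plan(589.5,161.7,29,2.9)
crop("side","pics/s29.png",220,110,380,230,5)
E
```

```text
time: 32.65
ee_pos: [0.5884, 0.1615, 0.1014]
tcp_rot: [-0.0, 1.0, 0.027, -0.0]
force: [0.6, -0.2, -0.4]
opening: 0.0661
t 32.6 p [588.4 161.5 132.1] yaw 3.1 j6 0.02 F [ 0.6 -0.2 -0.4] open 66.1
turn [-0.     0.     0.004] rows>= 1
shift before turn [ 1.200e+00 -1.000e-01  1.031e+02] after turn [ 1.100e+00 -1.000e-01  1.031e+02]
```

View pics/s29.png

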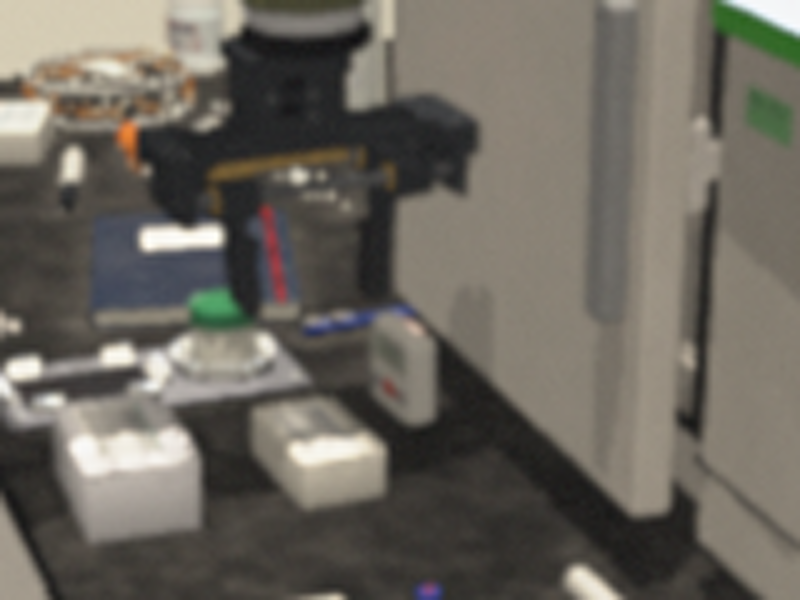

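```bash
python3 -m jog '[{"x":0.8,"y":0,"z":20,"wx":0,"wy":0,"wz":0,"hand":0.75},{"x":0,"y":0,"z":20,"wx":0,"wy":0,"wz":0,"hand":0.75},{"x":0,"y":0,"z":20,"wx":0,"wy":0,"wz":0,"hand":0.75},{"x":0,"y":0,"z":15,"wx":0,"wy":0,"wz":0,"hand":0.75},{"x":0,"y":0,"z":8,"wx":0,"wy":0,"wz":0,"hand":0.75},{"x":0,"y":0,"z":0,"wx":0,"wy":0,"wz":0,"hand":0.75},{"x":0,"y":0,"z":0,"wx":0,"wy":0,"wz":0,"hand":0.75}]'
python3 - <<'E'
from h import *
plan(589.5,161.7,29,2.9)
crop("side","pics/s30.png",220,110,380,230,5)
E
```

```text
time: 33.28
ee_pos: [0.5897, 0.1616, 0.0189]
tcp_rot: [-0.0, 1.0, 0.028, 0.0]
force: [0.4, 0.4, 0.6]
opening: 0.0659
t 33.3 p [589.7 161.6  49.6] yaw 3.2 j6 0.02 F [0.4 0.4 0.6] open 65.9
turn [-0.    -0.     0.004] rows>= 1
shift before turn [-0.2 -0.1 20.6] after turn [-0.1 -0.1 20.6]
```

View pics/s30.png

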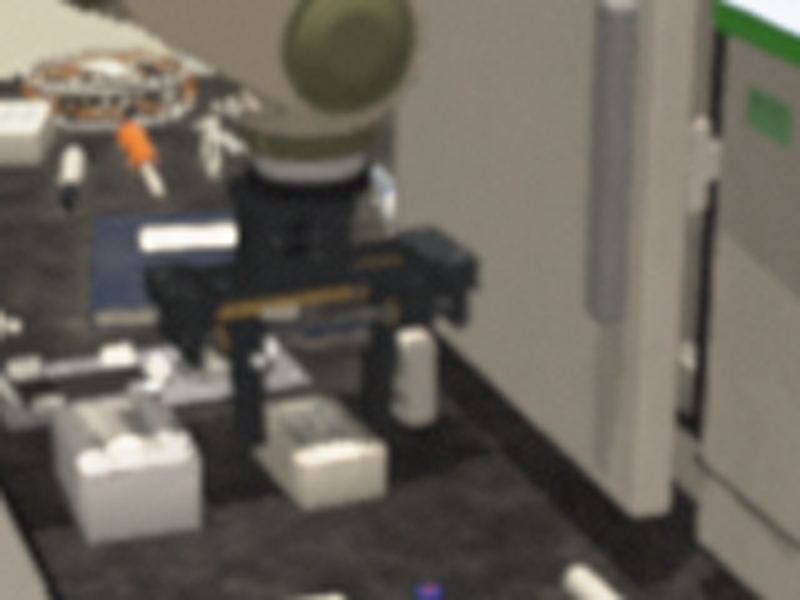

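```bash
python3 -m jog '[{"x":0,"y":0,"z":6,"wx":0,"wy":0,"wz":0,"hand":0.75},{"x":0,"y":0,"z":6,"wx":0,"wy":0,"wz":0,"hand":0.75},{"x":0,"y":0,"z":5,"wx":0,"wy":0,"wz":0,"hand":0.75},{"x":0,"y":0,"z":3,"wx":0,"wy":0,"wz":0,"hand":0.75},{"x":0,"y":0,"z":0,"wx":0,"wy":0,"wz":0,"hand":0.75}]'
python3 -m jog '[{"x":0,"y":0,"z":0,"wx":0,"wy":0,"wz":0,"hand":0.5},{"x":0,"y":0,"z":0,"wx":0,"wy":0,"wz":0,"hand":0.4},{"x":0,"y":0,"z":0,"wx":0,"wy":0,"wz":0,"hand":0.4},{"x":0,"y":0,"z":0,"wx":0,"wy":0,"wz":0,"hand":0.4},{"x":0,"y":0,"z":0,"wx":0,"wy":0,"wz":0,"hand":0.4}]' 18
python3 - <<'E'
from h import *
plan(589.5,161.7,29,2.9)
E
```

```text
time: 33.75
ee_pos: [0.5892, 0.1615, -0.0024]
tcp_rot: [0.0, 1.0, 0.027, -0.001]
force: [-0.3, -0.1, -1.0]
opening: 0.0661
time: 34.17
ee_pos: [0.5897, 0.1615, -0.0014]
tcp_rot: [-0.0, 1.0, 0.028, 0.0]
force: [-0.1, 0.5, 1.5]
opening: 0.052
t 34.2 p [589.7 161.5  29.3] yaw 3.2 j6 0.02 F [-0.1  0.5  1.5] open 52.0
turn [-0.    -0.     0.004] rows>= 1
shift before turn [-0.2 -0.2  0.3] after turn [-0.2 -0.2  0.3]
```

```bash
python3 -m jog '[{"x":0,"y":0,"z":0,"wx":0,"wy":0,"wz":0,"hand":0.4},{"x":0,"y":0,"z":0,"wx":0,"wy":0,"wz":0,"hand":0.4},{"x":0,"y":0,"z":-5,"wx":0,"wy":0,"wz":0,"hand":0.4},{"x":0,"y":0,"z":-15,"wx":0,"wy":0,"wz":0,"hand":0.4},{"x":0,"y":0,"z":-20,"wx":0,"wy":0,"wz":0,"hand":0.4},{"x":0,"y":0,"z":-25,"wx":0,"wy":0,"wz":0,"hand":0.4},{"x":0,"y":0,"z":-25,"wx":0,"wy":0,"wz":0,"hand":0.4},{"x":0,"y":0,"z":0,"wx":0,"wy":0,"wz":0,"hand":0.4},{"x":-30,"y":0,"z":0,"wx":0,"wy":0,"wz":0,"hand":0.4},{"x":-30,"y":0,"z":0,"wx":0,"wy":0,"wz":0,"hand":0.4},{"x":0,"y":0,"z":0,"wx":0,"wy":0,"wz":0,"hand":0.4}]'
python3 - <<'E'
from h import *
plan(486.0,332.3,119,-88.55)
crop("side","pics/s31.png",220,110,380,230,5)
E
```

```text
time: 35.08
ee_pos: [0.5241, 0.1583, 0.0876]
tcp_rot: [0.0, 1.0, 0.028, -0.003]
force: [0.1, 0.6, -0.4]
opening: 0.0514
t 35.1 p [524.1 158.3 118.3] yaw 3.2 j6 0.02 F [ 0.1  0.6 -0.4] open 51.4
turn [0.005 0.005 1.601] rows>= 14
shift before turn [ -28.3 -175.8   -0.5] after turn [-174.9   33.7   -0.7]
```

View pics/s31.png

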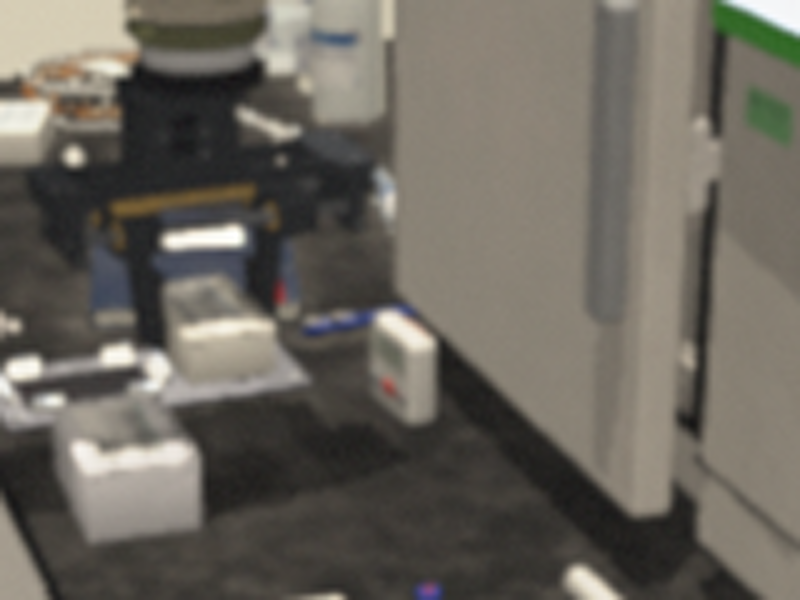

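```bash
python3 -m jog '[{"x":0,"y":0,"z":0,"wx":0,"wy":0,"wz":0.1144,"hand":0.4},{"x":0,"y":0,"z":0,"wx":0,"wy":0,"wz":0.1144,"hand":0.4},{"x":0,"y":0,"z":0,"wx":0,"wy":0,"wz":0.1144,"hand":0.4},{"x":0,"y":0,"z":0,"wx":0,"wy":0,"wz":0.1144,"hand":0.4},{"x":0,"y":0,"z":0,"wx":0,"wy":0,"wz":0.1144,"hand":0.4},{"x":0,"y":0,"z":0,"wx":0,"wy":0,"wz":0.1144,"hand":0.4},{"x":0,"y":0,"z":0,"wx":0,"wy":0,"wz":0.1144,"hand":0.4},{"x":0,"y":0,"z":0,"wx":0,"wy":0,"wz":0.1144,"hand":0.4},{"x":0,"y":0,"z":0,"wx":0,"wy":0,"wz":0.1144,"hand":0.4},{"x":0,"y":0,"z":0,"wx":0,"wy":0,"wz":0.1144,"hand":0.4},{"x":0,"y":0,"z":0,"wx":0,"wy":0,"wz":0.1144,"hand":0.4},{"x":0,"y":0,"z":0,"wx":0,"wy":0,"wz":0.1144,"hand":0.4},{"x":0,"y":0,"z":0,"wx":0,"wy":0,"wz":0.1144,"hand":0.4},{"x":0,"y":0,"z":0,"wx":0,"wy":0,"wz":0.1144,"hand":0.4},{"x":0,"y":0,"z":0,"wx":0,"wy":0,"wz":0,"hand":0.4}]'
python3 - <<'E'
from h import *
plan(486.0,332.3,80,-88.55)
E
```

```text
time: 36.38
ee_pos: [0.5304, 0.1582, 0.0882]
tcp_rot: [-0.0, 0.714, -0.7, 0.0]
force: [-0.2, 0.2, -1.3]
opening: 0.0515
t 36.4 p [530.4 158.2 118.9] yaw -88.9 j6 1.63 F [-0.2  0.2 -1.3] open 51.5
turn [-0.     0.    -0.005] rows>= 1
shift before turn [-175.    40.9   38.9] after turn [-175.2   40.    38.9]
```

```bash
python3 -m jog '[{"x":-25,"y":5.8,"z":0,"wx":0,"wy":0,"wz":-0.005,"hand":0.4},{"x":-25,"y":5.7,"z":0,"wx":0,"wy":0,"wz":0,"hand":0.4},{"x":-25,"y":5.7,"z":0,"wx":0,"wy":0,"wz":0,"hand":0.4},{"x":-25,"y":5.7,"z":0,"wx":0,"wy":0,"wz":0,"hand":0.4},{"x":-25,"y":5.7,"z":0,"wx":0,"wy":0,"wz":0,"hand":0.4},{"x":-25,"y":5.7,"z":0,"wx":0,"wy":0,"wz":0,"hand":0.4},{"x":-25,"y":5.7,"z":0,"wx":0,"wy":0,"wz":0,"hand":0.4},{"x":0,"y":0,"z":20,"wx":0,"wy":0,"wz":0,"hand":0.4},{"x":0,"y":0,"z":20,"wx":0,"wy":0,"wz":0,"hand":0.4},{"x":0,"y":0,"z":15,"wx":0,"wy":0,"wz":0,"hand":0.4},{"x":0,"y":0,"z":0,"wx":0,"wy":0,"wz":0,"hand":0.4},{"x":0,"y":0,"z":0,"wx":0,"wy":0,"wz":0,"hand":0.4}]'
python3 - <<'E'
from h import *
plan(486.0,332.3,36,-88.55)
crop("side","pics/s32.png",200,130,320,220,6.5)
E
```

```text
time: 37.38
ee_pos: [0.4849, 0.332, 0.0331]
tcp_rot: [0.0, 0.718, -0.696, -0.0]
force: [-0.0, -0.2, -1.0]
opening: 0.0516
t 37.4 p [484.9 332.   63.8] yaw -88.2 j6 1.94 F [-0.  -0.2 -1. ] open 51.6
turn [ 0.001 -0.     0.006] rows>= 1
shift before turn [-0.3 -1.1 27.8] after turn [-0.3 -1.1 27.8]
```

View pics/s32.png

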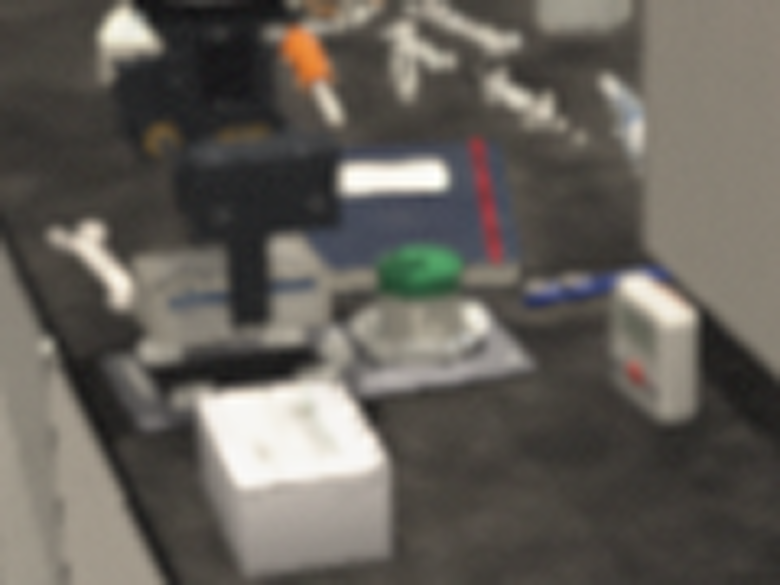

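```bash
python3 -m jog '[{"x":-0.3,"y":-1,"z":6,"wx":0,"wy":0,"wz":0.006,"hand":0.4},{"x":0,"y":0,"z":6,"wx":0,"wy":0,"wz":0,"hand":0.4},{"x":0,"y":0,"z":5,"wx":0,"wy":0,"wz":0,"hand":0.4},{"x":0,"y":0,"z":4,"wx":0,"wy":0,"wz":0,"hand":0.4},{"x":0,"y":0,"z":3,"wx":0,"wy":0,"wz":0,"hand":0.4},{"x":0,"y":0,"z":2,"wx":0,"wy":0,"wz":0,"hand":0.4},{"x":0,"y":0,"z":1.5,"wx":0,"wy":0,"wz":0,"hand":0.4},{"x":0,"y":0,"z":0,"wx":0,"wy":0,"wz":0,"hand":0.4},{"x":0,"y":0,"z":0,"wx":0,"wy":0,"wz":0,"hand":0.4}]'
python3 - <<'E'
from h import *
plan(486.0,332.3,35.5,-88.55)
crop("side","pics/s33.png",200,130,320,220,6.5)
E
```

```text
time: 38.18
ee_pos: [0.4857, 0.3324, 0.006]
tcp_rot: [-0.0, 0.715, -0.699, 0.0]
force: [-0.2, -0.7, 0.6]
opening: 0.0518
t 38.2 p [485.7 332.4  36.7] yaw -88.7 j6 1.95 F [-0.2 -0.7  0.6] open 51.8
turn [-0.     0.    -0.002] rows>= 1
shift before turn [ 0.1 -0.3  1.2] after turn [ 0.1 -0.3  1.2]
```

View pics/s33.png

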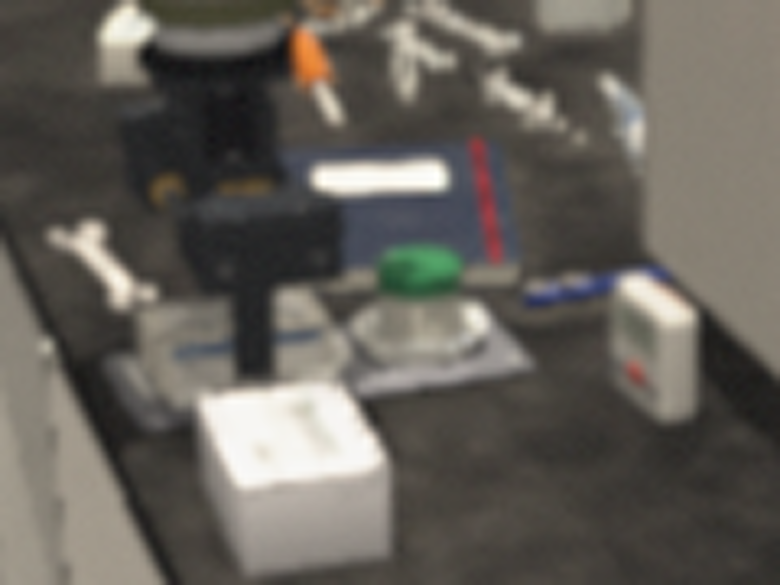

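```bash
python3 -m jog '[{"x":0,"y":0,"z":1,"wx":0,"wy":0,"wz":0,"hand":0.4},{"x":0,"y":0,"z":0,"wx":0,"wy":0,"wz":0,"hand":0.4},{"x":0,"y":0,"z":0,"wx":0,"wy":0,"wz":0,"hand":0.72},{"x":0,"y":0,"z":0,"wx":0,"wy":0,"wz":0,"hand":0.72},{"x":0,"y":0,"z":0,"wx":0,"wy":0,"wz":0,"hand":0.72},{"x":0,"y":0,"z":-5,"wx":0,"wy":0,"wz":0,"hand":0.72},{"x":0,"y":0,"z":-25,"wx":0,"wy":0,"wz":0,"hand":0.72},{"x":0,"y":0,"z":-30,"wx":0,"wy":0,"wz":0,"hand":0.72},{"x":0,"y":0,"z":-35,"wx":0,"wy":0,"wz":0,"hand":0.72},{"x":0,"y":25,"z":-20,"wx":0,"wy":0,"wz":0,"hand":0.72},{"x":0,"y":30,"z":-10,"wx":0,"wy":0,"wz":0,"hand":0.72},{"x":0,"y":30,"z":-10,"wx":0,"wy":0,"wz":0,"hand":0.72},{"x":0,"y":30,"z":-10,"wx":0,"wy":0,"wz":0,"hand":0.72},{"x":0,"y":30,"z":0,"wx":0,"wy":0,"wz":0,"hand":0.72},{"x":0,"y":0,"z":0,"wx":0,"wy":0,"wz":0,"hand":0.72}]'
python3 - <<'E'
from h import *
plan(330,332.3,180,-88.55)
c=camera("top");np.savez("c1.npz",top=c["img"])
crop("side","pics/s34.png",200,130,340,235,5.5)
crop("top","pics/t12.png",180,165,380,265,4)
E
```

```text
time: 39.48
ee_pos: [0.3362, 0.3287, 0.1509]
tcp_rot: [0.0, 0.716, -0.698, -0.0]
force: [0.3, 0.8, 1.5]
opening: 0.0631
t 39.5 p [336.2 328.7 181.6] yaw -88.5 j6 2.07 F [0.3 0.8 1.5] open 63.1
turn [ 0.001 -0.     0.   ] rows>= 1
shift before turn [-3.8  6.1  1.6] after turn [-3.8  6.1  1.6]
```

View pics/s34.png

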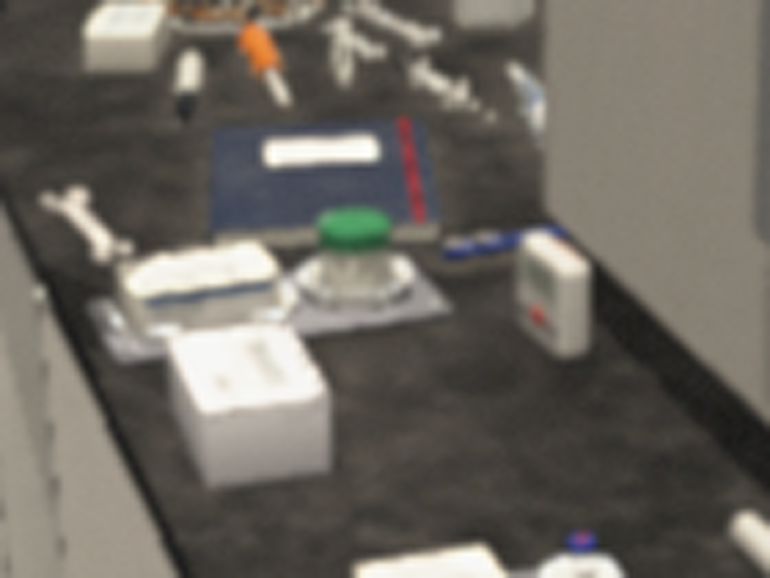

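View pics/t12.png

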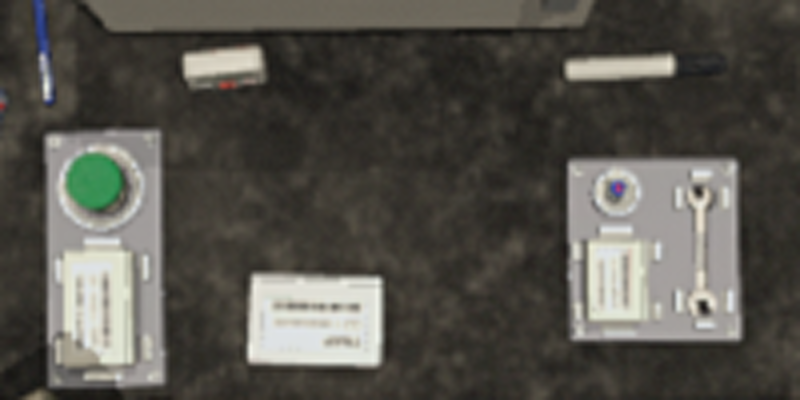

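```bash
python3 - <<'E'
from h import *
c=camera("top"); im=cv2.resize(c["img"],None,fx=4,fy=4,interpolation=cv2.INTER_CUBIC)
H,S,V=cv2.split(cv2.cvtColor(im,cv2.COLOR_RGB2HSV))
T={"in":((526.8,333.3),1.45),"co":((530,-101),-.57)}
def rep(n,mask,win,z,tr):
    m=np.zeros_like(mask);u0,v0,u1,v1=[4*a for a in win];m[v0:v1,u0:u1]=mask[v0:v1,u0:u1]
    cs,_=cv2.findContours(m,cv2.RETR_EXTERNAL,cv2.CHAIN_APPROX_NONE);k=max(cs,key=cv2.contourArea)
    w=np.array([onz(c,*p,z)[:2] for p in (k[:,0,:]+.5)/4-.5])*1e3
    r=cv2.minAreaRect(w.astype(np.float32)); (o,a)=T[tr]; a=np.radians(a)
    d=np.array(r[0])-o; print(n,"tray",np.round([np.cos(a)*d[0]+np.sin(a)*d[1],-np.sin(a)*d[0]+np.cos(a)*d[1]],1),np.round(r[1],1),round(r[2],1))
B=lambda x:(x.astype(np.uint8)*255)
g=B((H>45)&(H<90)&(S>90)&(V>60)); b=B((S>90)&(V>70)&(H>100)); w=B((V>190))
rep("jar",g,(188,195,222,225),.051,"in"); rep("vial",b,(325,205,342,220),.039,"co")
rep("liner",B(V>185),(196,227,213,257),.036,"in"); rep("ferr",B(V>185),(326,223,342,247),.030,"co")
rep("filter",B(V>190),(238,230,280,260),.046,"in"); rep("lwr",B(V>130),(124,244,174,264),.006,"in")
# earlier filter (472.7,165.0) lwr (452.9,515.9) in tray frame
for p in((472.7,165),(452.9,515.9)):
    a=np.radians(1.45);d=np.array(p)-(526.8,333.3);print(np.cos(a)*d[0]+np.sin(a)*d[1],-np.sin(a)*d[0]+np.cos(a)*d[1])
crop("side","pics/s35.png",225,190,335,272,7)
crop("top","pics/t13.png",188,195,232,262,9)
E
```

```text
jar tray [54.6 -0.2] [42.8 40.7] 44.9
vial tray [42.6 32.2] [9.3 9.5] 88.5
liner tray [-40.4   1.2] [89.7 51.8] 0.9
ferr tray [-23.8  31.4] [45.  68.2] 88.6
filter tray [ -58. -167.] [99.9 65.1] 88.1
lwr tray [-69.2 184.5] [ 32.9 133.6] 7.1
-58.34143614559386 -166.87713093311976
-69.25572133003774 184.41153722871067
```

View pics/s35.png

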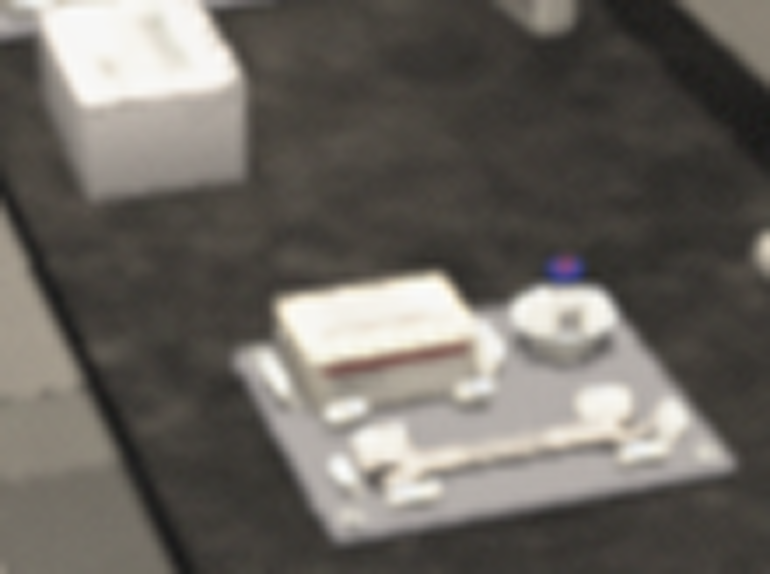

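View pics/t13.png

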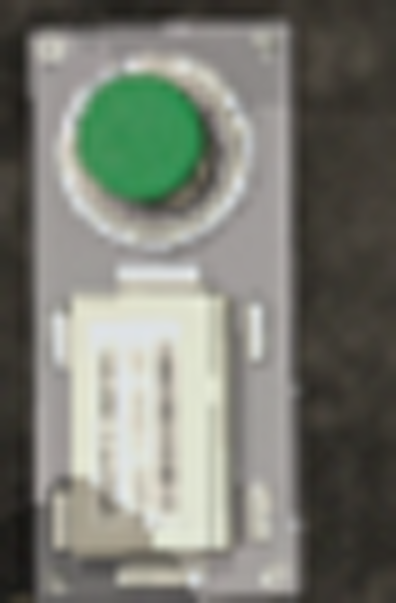

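```bash
python3 - <<'E'
from h import *
s=camera("side");c=camera("top")
def cap(k,u0,v0,u1,v1):
    im=k["img"][v0:v1,u0:u1].astype(int); m=(im[...,2]-im[...,1]>25); v,u=np.where(m); w=(im[...,2]-im[...,1])[m]; return (u0+(u*w).sum()/w.sum(), v0+(v*w).sum()/w.sum()),m.sum()
a,na=cap(s,295,215,318,240);b,nb=cap(c,325,205,342,220)
print(a,na,b,nb,tri(c,b,s,a),proj(s,(.5743,-.0714,.035)),proj(c,(.5743,-.0714,.038)))
# same for start picture of vial at (476.4,46.6): bias check
d=np.load("c0.npz");s0=dict(s,img=d["side"]);c0=dict(c,img=d["top"])
a,na=cap(s0,245,208,268,228);b,nb=cap(c0,290,236,304,252)
print(a,b,tri(c0,b,s0,a),proj(s,(.4764,.0466,.029)))
E
```

```text
(np.float64(305.20872641509436), np.float64(228.16273584905662)) 17 (np.float64(333.9406392694064), np.float64(211.558599695586)) 12 (array([ 0.576, -0.07 ,  0.038]), np.float64(0.0034)) [304.20780879 229.57726951] [334.52637775 211.47725906]
(np.float64(255.97071742313324), np.float64(217.10541727672035)) (np.float64(296.9755859375), np.float64(243.439453125)) (array([0.478, 0.046, 0.032]), np.float64(0.0024)) [255.05343837 218.10458703]
```

```bash
python3 -c "
from plant import *
print(sense()['time']); print(finish_job())"
```

```text
39.8833
the job is handed in; nothing more can be done
None
```

All five parts are in their nests, and I handed the job in at about 39.9 s of the 136 s allowed. No verdict is reported. In the last pictures they sit inside the required limits.

| Part | Nest centre, tray x / y (mm) | Last top-view reading (mm) |
|---|---|---|
| Septa jar | 55 / 0 | 54.6 / −0.2 |
| Liner carton | −41 / 0 | −40.4 / +1.2, within about 0.5° of the nest |
| Ferrule carton | −25 / +30 | −23.8 / +31.4, within about 1° |
| Vial | 44 / +30 | 42.6 / +32.2 |
| Small wrench | 0 / −38 | not measured; both views show it flat between its tabs |

- **Vial:** its top-view reading is 1–2 mm off in each direction. Taken across both views it showed the same small camera bias as at the start, and its cap was about 6 mm higher, as expected on the tray. I take it as upright.
- **Seated height and level:** I did not measure these for the jar, cartons and wrench. They rest on the release heights and on how the parts look in both views.
- **Items to leave alone:** the big carton and the large wrench read within about 0.5 mm of where they started.
- **Tool height disagreed:** the fingertips stood about 31 mm higher than the reported tool position implied. Both the side view and a light touch on the bench (about 14 N) showed it. I corrected every height by 30.7 mm, and the later grasps and placings agreed.
- **Finger opening:** on the parts held it read about 0.5 to 2 mm under their true width, with no ill effect.

The gripper was open and clear of everything at the end, with about 12 mm worked out to the chromatograph door at the tightest grasp.

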